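# Woodshop: shake out the rattling cases and box them for return

### The arm

A 7-joint arm with a two-finger parallel gripper is mounted at the origin on the work surface. World frame = base frame: x ahead of the robot, y to its left, z up, the work surface at z = 0. Lengths are in m, angles in degrees, forces in N, time in s.
With the tool pointing down it reaches from about 0.425 to 0.875 m from the base axis. Payload 4.7 kg.
Tool frame: the origin (TCP) lies at the very end of the fingers, on their centre line; the grasp point (between the pads) lies 19 mm behind it (pinch_z is the distance from the TCP to the grasp point, in m); z points along the fingers, y is the direction in which the jaws open and shut (so a half turn about z gives the same grasp; the last joint's range is limited). The gripper opens to 87 mm and grips with 3 to 60 N. Pads are 19 mm wide; open, the fingers measure 117 mm over their backs; the gripper's body (75 mm by 190 mm) begins 51 mm behind the grasp point.
Start: joints at [-75.567, 18.392, -4.016, 83.108, 1.295, 78.541, -3.26], TCP at [0.153, 0.632, 0.223] pointing down, gripper open.
Joint ranges: [-163.93, 163.93], [-17.29, 119.83], [-79.2, 71.16], [3.27, 140.29], [-89.18, 269.18], [5.43, 117.66], [-154.24, 154.24]. Speed limits (degrees/s): [147.25, 147.25, 180, 180, 180, 180, 180].

### API

Orientations are given as [roll, pitch, yaw] about the fixed x, y, z axes, in that order (R = Rz(yaw) Ry(pitch) Rx(roll)).
In Python, from cell import get_obs, read_camera, camera_params, sign_off, pinch_z gives the robot as it stands.
- The arm moves only by the shell command python3 -m handwheel 'ROWS' [FORCE]. ROWS is JSON, a list of rows, each a list of 5 numbers: the finger opening in m, from 0 to 0.087, then the shift along the tool's x, y, z in m, then the turn about the tool's z in rad. In form: [[jaw, tx, ty, tz, twist], ...]. A call has 1 to 20 rows; each row is the pose to reach, as a shift and turn from the pose commanded when the call began, along the tool's axes at that moment; what a row does not reach only later rows make up. A row lasts 1/10 s, in which the tool goes at most 50 mm and 8.59 degrees, less where a joint would pass 70% of its speed; a pose out of reach is approached as far as the arm can. A call with a gripper value outside its range is refused whole. The fingers move at their own pace and stop on an object; FORCE is the grip in N (left out, the last holds). Time passes only in rows, so rows that repeat a pose let the fingers close. It gives the time, the measured TCP pose, the force and the opening at its end, in the units of the state.
- get_obs(): the state, without advancing time (a new reading comes with each control period).
- read_camera(name): name is "scene" or "top" or "wrist"; returns the picture (384x512x3 uint8, blue, green, red); there is no depth.
- camera_params(name): a dict with "camera_matrix" (3x3 intrinsics, pixels), "R" (3x3) and "t" (3): a world point X has camera coordinates R X + t. Camera axes: x right, y down, z forward; pixel columns grow to the right and rows downward; lengths in m; the calibration is good to about 2 mm. The wrist camera is an equidistant fisheye: a pixel r from the principal point sees the ray r / f radians off the axis. A picture is of the moment at which its call begins: read the wrist's pose just before it. camera_params takes no time and is no camera call; for the wrist camera it gives the pose at the moment of the call.
- sign_off(): hands the job in, once; it reports no verdict.
The state is a dict: "time_s": time; "qpos": joint angles; "joint_velocities": joint speeds; "effort": joint torques, N m; "tool_pos": TCP position; "tool_rot": TCP orientation; "force": force on the tool from outside, world axes, zero at the start; "wrist_torque": the same for the moment, N m; "grip_width": finger opening in m.
Only numpy, scipy, OpenCV 4.12 (cv2) and the standard library are available. Lean on these libraries where they do the work, as an engineer would, in place of code of your own. Each camera call takes 0.05 s, during which the arm holds its last target.

### The job

Some of these closed cases have a loose ball rattling inside: shake each one to find out which. Open both flaps of the cardboard carton, put every rattling case in the carton and every sound case in the white crate, each lying flat on the bottom and none on top of another, then fold both carton flaps down level again. Leave the roll of tape, the try square and the wood offcuts alone.

Things in the scene. Friction and masses are not known exactly. Their poses are not given: they have to be found in the camera images.
- case_1: closed hard case, 116 mm (own x) x 50 (y) x 46 mm (z), orange lid, black body, 0.2 to 0.35 kg, weights vary; origin at its centre, z up through the lid; cannot be opened; all look alike. In one or two of the cases a 34 mm, 0.16 kg steel ball (in the rules ball_N, hidden in case_N) is loose and can run about 70 mm along x; in a sound case nothing moves
- case_2: closed hard case, 116 mm (own x) x 50 (y) x 46 mm (z), orange lid, black body, 0.2 to 0.35 kg, weights vary; origin at its centre, z up through the lid; cannot be opened; all look alike. In one or two of the cases a 34 mm, 0.16 kg steel ball (in the rules ball_N, hidden in case_N) is loose and can run about 70 mm along x; in a sound case nothing moves
- case_3: closed hard case, 116 mm (own x) x 50 (y) x 46 mm (z), orange lid, black body, 0.2 to 0.35 kg, weights vary; origin at its centre, z up through the lid; cannot be opened; all look alike. In one or two of the cases a 34 mm, 0.16 kg steel ball (in the rules ball_N, hidden in case_N) is loose and can run about 70 mm along x; in a sound case nothing moves
- case_4: closed hard case, 116 mm (own x) x 50 (y) x 46 mm (z), orange lid, black body, 0.2 to 0.35 kg, weights vary; origin at its centre, z up through the lid; cannot be opened; all look alike. In one or two of the cases a 34 mm, 0.16 kg steel ball (in the rules ball_N, hidden in case_N) is loose and can run about 70 mm along x; in a sound case nothing moves
- carton: open-topped cardboard carton fixed to the bench, outside 200 x 200 mm, 70 mm high, walls and floor 5 mm; origin at the centre of its underside, x roughly away from the robot, z up. Two hinged top flaps on its near (-x) and far (+x) sides; the y sides have none
- crate: low white slatted crate fixed to the bench, open on top, outside 210 mm (x) x 280 mm (y), inside 190 x 260 mm, rim 52 mm high, floor 6 mm; origin at the centre of its underside, x roughly away from the robot, z up
- flap_near (a joint): near (-x) top flap of the carton: panel 86 mm from crease to free edge, 186 mm wide, 4 mm thick, free edge rounded to 7 mm; crease along the carton's y at x -98 mm, z 72 mm. Value in rad: 0 = level over the carton, 1.57 = upright, 1.95 = stop, leaning outward. Starts at 0.8 to 1.1, a gap of 75 mm or more between the free edges of the two flaps. Stiff crease: 0.06 N m turns it, it stays where left; the edge drags on fingers, so lift as you swing
- flap_far (a joint): far (+x) top flap of the carton: panel 86 mm from crease to free edge, 186 mm wide, 4 mm thick, free edge rounded to 7 mm; crease along the carton's y at x +98 mm, z 72 mm. Value in rad: 0 = level over the carton, 1.57 = upright, 1.95 = stop, leaning outward. Starts at 0.8 to 1.1, a gap of 75 mm or more between the free edges of the two flaps. Stiff crease: 0.06 N m turns it, it stays where left; the edge drags on fingers, so lift as you swing
- tape: bystander: roll of blue masking tape lying flat, 100 mm across, 36 mm high, origin under its centre
- square: bystander: try square lying flat, 120 mm wooden stock and 150 mm steel blade, origin under the middle of the stock
- offcuts: bystander: three glued wood offcuts in a pile, 45 x 160 x 36 mm, origin under the centre; not always there
Things that resemble listed ones, but are neither listed nor needed, are in the scene too. Leave any turquoise look-alike of the case_1 alone.

How it is judged:
By the outcome, as a careful person would: the job done as asked, in the order asked, and still so for the second after the job is handed in, with the robot touching nothing.
Of case_4, offcuts only 1 to 2 are there at a start; the rules pass over those that are not, and their reading is None.
Of ball_1, ball_2, ball_3 only 1 to 2 are there at a start; the rules pass over those that are not, and their reading is None.
At some moment in a run one of case_1, case_2, case_3, case_4 may be knocked a few centimetres aside while the robot is not near it.
Once in a run the grip may slacken for a moment while it holds something.
It also fails if it takes over 210 s, if anything falls off the work surface, if the arm or the gripper's body presses on something with over 40 N, if the wrist force passes 120 N, or if a joint passes its speed limit or range.

## Working session

There is one attempt and no reset: what is moved stays moved. The work goes in short steps, Python scripts to look and compute and a shell command to move; the robot and the scene stay as the last step left them, time stands still between calls to the robot, and variables do not carry over. Pictures are saved under pics/ and viewed, and the job is handed in when it is done.

```bash
ls -la; mkdir -p pics
python3 - <<'E'
from cell import get_obs, read_camera, camera_params, pinch_z
import cv2
o=get_obs()
for k,v in o.items(): print(k,v)
print(pinch_z)
for n in("scene","top","wrist"):
    p=camera_params(n); print(n,p)
    cv2.imwrite(f"pics/a_{n}.png",read_camera(n))
E
```

```text
total 12
drwxr-xr-x  3 agent agent 4096 Dec  7 15:18 .
drwxr-xr-x 23 root  root  4096 Dec  7 15:18 ..
drwxr-xr-x  2 agent agent 4096 Dec  7 15:18 pics
time_s 0.0
qpos [-75.56690064  18.43667505  -4.0158013   83.17473859   1.29531948
  78.54018056  -3.25959327]
joint_velocities [ 0.09165898  0.05888331  0.01155817 -0.12036605 -0.03342277 -0.10996617
  0.00582913]
effort [-6.83257986e-05 -4.91284633e+01 -4.03804053e-01 -3.12530851e+01
 -6.38413173e-02  4.34856664e-02  1.85232666e-04]
tool_pos [0.15303999 0.63116279 0.22149001]
tool_rot [-1.79893667e+02  5.98034934e-03  1.66377379e+02]
force [ 0.22372924 -0.67119358 -0.13315306]
wrist_torque [-0.00455494 -0.02826847  0.04054619]
grip_width 0.0869728382511701
0.0187
scene {'camera_matrix': array([[416.9231438 ,   0.        , 259.73983974],
       [  0.        , 416.9231438 , 189.27274113],
       [  0.        ,   0.        ,   1.        ]]), 'R': array([[-0.59901544,  0.80073189, -0.00298965],
       [ 0.65871708,  0.49064663, -0.57040135],
       [-0.45527169, -0.34364855, -0.82136068]]), 't': array([ 0.3335094 , -0.33675005,  1.49919671])}
top {'camera_matrix': array([[447.26081308,   0.        , 265.59717533],
       [  0.        , 447.26081308, 189.35213695],
       [  0.        ,   0.        ,   1.        ]]), 'R': array([[ 0.01175164, -0.99966419,  0.02309553],
       [-0.99430389, -0.01412929, -0.10564157],
       [ 0.10593241, -0.02172251, -0.99413604]]), 't': array([-0.02472164,  0.5960886 ,  1.1585956 ])}
wrist {'camera_matrix': array([[297.31863964,   0.        , 252.18550522],
       [  0.        , 297.31863964, 192.10173535],
       [  0.        ,   0.        ,   1.        ]]), 'R': array([[ 0.23579826,  0.97180123, -0.00124617],
       [ 0.93996583, -0.22774779,  0.25415584],
       [ 0.24670514, -0.06110086, -0.96716248]]), 't': array([-0.64973844, -0.03004987,  0.38896698])}
```

View pics/a_scene.png

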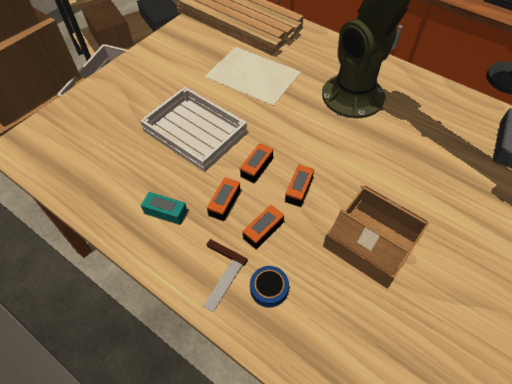

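View pics/a_top.png

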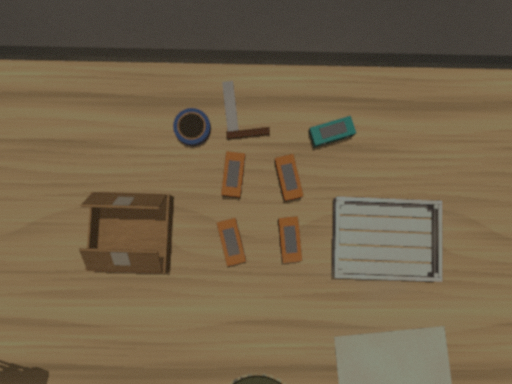

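View pics/a_wrist.png

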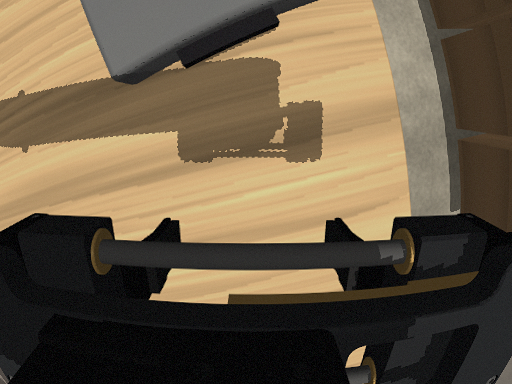

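The scene view shows four orange/black cases at (257,162), (224,198), (300,185) and (263,226), and the turquoise look-alike at (163,207). The crate is at (194,127), the carton at (376,235), the square at (227,265) and the tape at (270,286). In the top view the cases are at (233,174), (289,178), (231,242) and (290,240), and the look-alike is at (332,131). No offcuts are present.

Next I'll measure positions from the two views.

```bash
cat > h.py <<'E'
import numpy as np, cv2
from cell import get_obs, read_camera, camera_params, pinch_z
def rays(name,uv,P=None):
    P=P or camera_params(name); K=P["camera_matrix"];uv=np.atleast_2d(np.asarray(uv,float))
    d=np.c_[(uv[:,0]-K[0,2])/K[0,0],(uv[:,1]-K[1,2])/K[1,1]]
    if name=="wrist":
        r=np.linalg.norm(d,axis=1,keepdims=True)+1e-12
        v=np.c_[d/r*np.sin(r),np.cos(r)]
    else: v=np.c_[d,np.ones(len(d))]
    R,t=P["R"],P["t"]
    return -R.T@t, v@R
def atz(name,uv,z,P=None):
    c,v=rays(name,uv,P); s=(z-c[2])/v[:,2]; return c+v*s[:,None]
def proj(name,X,P=None):
    P=P or camera_params(name);K=P["camera_matrix"];X=np.atleast_2d(X)
    c=X@P["R"].T+P["t"]
    if name=="wrist":
        rho=np.linalg.norm(c[:,:2],axis=1); th=np.arctan2(rho,c[:,2]); d=c[:,:2]/(rho[:,None]+1e-12)*th[:,None]
    else: d=c[:,:2]/c[:,2:]
    return np.c_[d[:,0]*K[0,0]+K[0,2],d[:,1]*K[1,1]+K[1,2]]
def tri(obs):  # [(name,uv[,P])]
    A=np.zeros((3,3));b=np.zeros(3);L=[]
    for o in obs:
        c,v=rays(*([o[0],o[1]]+([o[2]] if len(o)>2 else []))); v=v[0]/np.linalg.norm(v[0]);M=np.eye(3)-np.outer(v,v);A+=M;b+=M@c;L.append((c,M))
    X=np.linalg.solve(A,b); return X,[np.linalg.norm(M@(X-c)) for c,M in L]
def orange(img):
    h=cv2.cvtColor(img,cv2.COLOR_BGR2HSV)
    return cv2.inRange(h,(3,165,90),(14,255,255))
def cases(name,img,amin=150):
    m=orange(img); m=cv2.morphologyEx(m,cv2.MORPH_CLOSE,np.ones((9,9)))
    cs,_=cv2.findContours(m,cv2.RETR_EXTERNAL,cv2.CHAIN_APPROX_NONE)
    return [(cv2.minAreaRect(c),c) for c in cs if cv2.contourArea(c)>amin]
E
python3 - <<'E'
from h import *
for n in("scene","top"):
    im=cv2.imread(f"pics/a_{n}.png")
    for r,c in cases(n,im): print(n,np.round(r[0],1),np.round(r[1],1),round(r[2],1),cv2.contourArea(c))
im=cv2.imread("pics/a_top.png")
cv2.imwrite("pics/b1.png",cv2.resize(im[180:290,60:190],None,fx=6,fy=5,interpolation=3)[:, :780])
cv2.imwrite("pics/b2.png",cv2.resize(im[110:290,210:460],None,fx=3.2,fy=3.2,interpolation=3))
im=cv2.imread("pics/a_scene.png")
cv2.imwrite("pics/b3.png",cv2.resize(im[130:300,200:440],None,fx=3.3,fy=3.3,interpolation=3))
h=cv2.cvtColor(cv2.imread("pics/a_top.png"),cv2.COLOR_BGR2HSV); print(h[174,226],h[160,234],h[242,225])
E
```

```text
scene [263. 223.] [17.8 41.3] 46.2 658.5
scene [222.9 195.1] [17.3 38.6] 29.2 575.5
scene [299.4 181.6] [17.6 34.2] 22.6 538.0
scene [256.  158.9] [16.  35.5] 37.6 489.0
scene [458.3  54.2] [135.6  52.1] 22.7 5030.0
scene [477.8   4.6] [76.2 17.4] 19.4 734.5
scene [314.5  16. ] [32. 95.] 90.0 1542.5
top [231.1 241.7] [43.7 18.2] 76.0 279.5
top [289.5 239.2] [42.7 18.7] 84.3 719.0
top [288.3 177.3] [42.9 18.4] 76.0 726.5
top [232.9 174.2] [18.2 42.8] 7.1 708.5
[ 13 148 126] [ 13 131 117] [ 14 102 112]
```

View pics/b1.png

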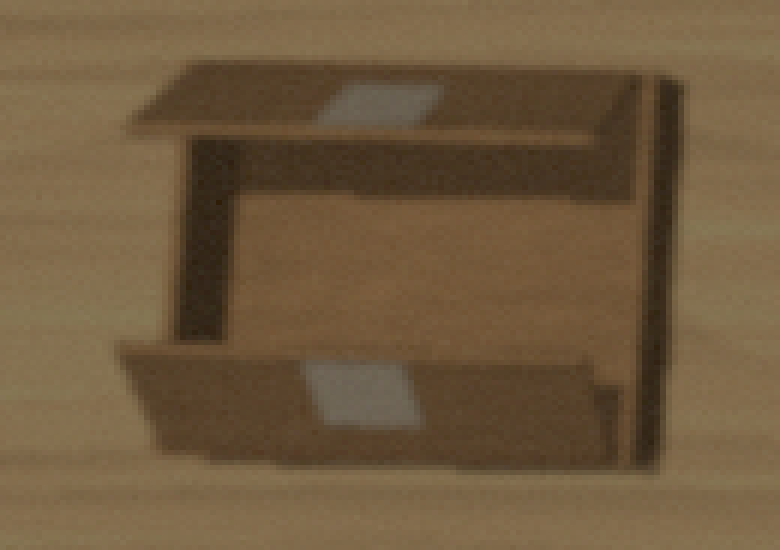

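View pics/b2.png

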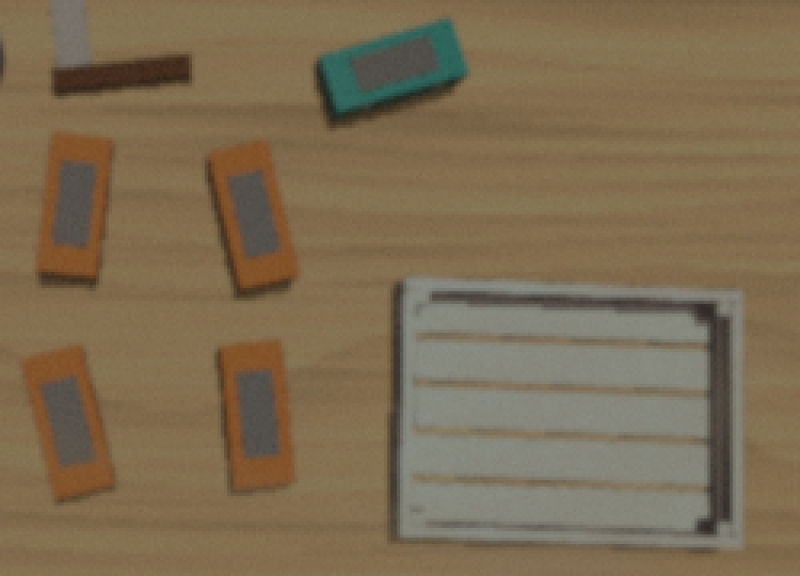

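View pics/b3.png

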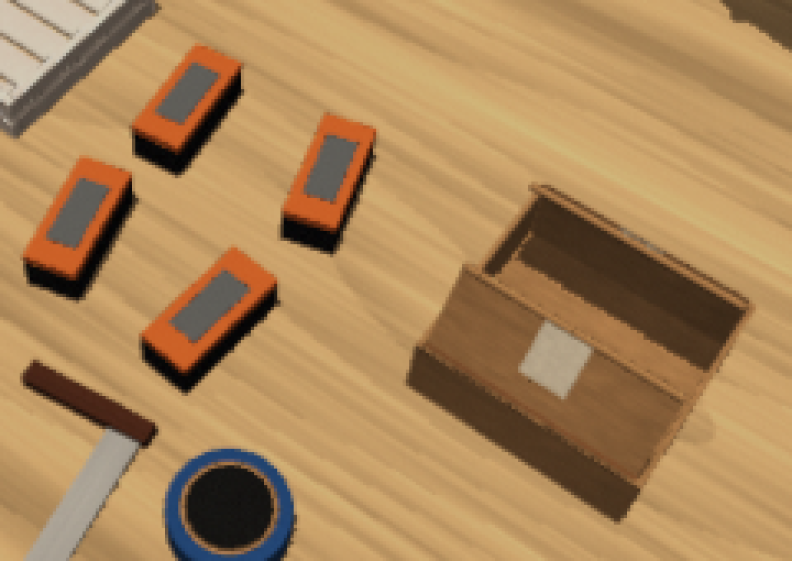

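Run:
```python
from h import *
im={n:cv2.imread(f"pics/a_{n}.png") for n in("scene","top")}
T=[r for r,c in cases("top",im["top"])]; S=[r for r,c in cases("scene",im["scene"])][:4]
for t in T:
    # top face of height .046 prediction into scene to match
    X=atz("top",t[0],.046)[0]; u=proj("scene",X)[0]
    s=min(S,key=lambda r:np.hypot(*(np.array(r[0])-u)))
    X2,res=tri([("top",t[0]),("scene",s[0])])
    b=cv2.boxPoints(t); B=atz("top",b,.046); e=[B[1]-B[0],B[2]-B[1]]; L=[np.linalg.norm(v) for v in e]; v=e[int(np.argmax(L))]
    print(np.round(X,3),"tri",np.round(X2,3),np.round(res,4),"size",np.round(L,3),"yaw",round(np.degrees(np.arctan2(v[1],v[0]))%180,1),"pred",u.round(),s[0], "R",np.hypot(*X[:2]).round(3))
```

```text
[0.457 0.071 0.046] tri [0.457 0.072 0.039] [0.0001 0.0001] size [0.047 0.113] yaw 15.1 pred [299. 180.] (299.3550109863281, 181.64793395996094) R 0.463
[ 0.465 -0.08   0.046] tri [ 0.466 -0.081  0.041] [0.0007 0.0007] size [0.049 0.11 ] yaw 6.0 pred [257. 158.] (256.0074157714844, 158.89031982421875) R 0.472
[ 0.628 -0.076  0.046] tri [ 0.629 -0.078  0.04 ] [0.001 0.001] size [0.049 0.114] yaw 14.2 pred [224. 194.] (222.88612365722656, 195.09622192382812) R 0.632
[0.634 0.07  0.046] tri [0.635 0.07  0.04 ] [0.0003 0.0003] size [0.114 0.048] yaw 174.2 pred [263. 222.] (262.9600524902344, 222.95838928222656) R 0.638
```

```bash
cat > carton.py <<'E'
from h import *
from scipy.optimize import least_squares
def loc(name):
    pass
def pt(p,k):
    x,y,yaw,tn,tf=p; R=np.array([[np.cos(yaw),-np.sin(yaw)],[np.sin(yaw),np.cos(yaw)]])
    s=k[1]  # y sign
    if k[0]=="nfe": l=(-.098+.086*np.cos(tn),s*.093,.072+.086*np.sin(tn))
    elif k[0]=="ffe": l=(.098-.086*np.cos(tf),s*.093,.072+.086*np.sin(tf))
    elif k[0]=="nc": l=(-.098,s*.093,.072)
    elif k[0]=="fc": l=(.098,s*.093,.072)
    elif k[0]=="fb": l=(.1,s*.1,0)
    elif k[0]=="nb": l=(-.1,s*.1,0)
    return np.r_[R@np.array(l[:2])+[x,y],l[2]]
E
python3 - <<'E'
from carton import *
t=lambda u,v:("top",(60+u/6,180+v/5)); s=lambda u,v:("scene",(200+u/3.3,130+v/3.3))
obs=[("ffe",1,t(133,128)),("ffe",-1,t(598,142)),("fc",1,t(190,63)),("nfe",1,t(118,347)),("nfe",-1,t(590,370)),("nc",1,t(158,452)),("fb",-1,t(685,85)),("nb",-1,t(655,470)),
("fb",-1,s(408,383)),("fb",1,s(620,520)),("ffe",-1,s(465,265)),("ffe",1,s(685,398)),("nfe",-1,s(537,187)),("nfe",1,s(750,303)),("fc",-1,s(420,345)),("fc",1,s(640,480))]
f=lambda p:np.concatenate([proj(o[2][0],pt(p,o))[0]-o[2][1] for o in obs])
r=least_squares(f,[.5,.3,0,.9,.9],loss="soft_l1"); print("carton",r.x.round(4),"yaw",np.degrees(r.x[2]).round(2)); print(f(r.x).reshape(-1,2).round(1).tolist())
for k in("nfe","ffe"):
    for sg in(1,-1):
        ob=[o[2] for o in obs if o[0]==k and o[1]==sg]; print(k,sg,tri(ob))
# crate
c=np.array([(400,278),(743,292),(741,547),(394,537)])/3.2+[210,110]
W=atz("top",c,.052); print(W.round(4)); print("crate c",W.mean(0).round(4),[np.linalg.norm(W[i]-W[i-1]).round(3) for i in range(4)], "yaw edges",np.degrees(np.arctan2(*(W[0]-W[3])[[1,0]])).round(2),np.degrees(np.arctan2(*(W[1]-W[2])[[1,0]])).round(2), (np.degrees(np.arctan2(*(W[0]-W[1])[[1,0]]))-90).round(2))
E
```

```text
carton [ 0.4774  0.3345 -0.0226  0.8944  1.1181] yaw -1.3
[[-2.9, -0.4], [-1.5, -0.4], [0.6, 0.0], [-2.2, 0.2], [-1.9, -1.7], [0.0, 0.2], [-0.7, 0.1], [0.1, -2.3], [-0.9, -0.6], [-0.6, 0.3], [0.0, -1.7], [0.8, -0.9], [-1.5, -2.3], [-0.9, -0.1], [1.5, -0.7], [-1.6, -0.8]]
nfe 1 (array([0.43437077, 0.42764686, 0.13620773]), [np.float64(0.003359908503776319), np.float64(0.0033599085037762464)])
nfe -1 (array([0.42510531, 0.24402507, 0.12267175]), [np.float64(0.0029326339016042115), np.float64(0.002932633901604158)])
ffe 1 (array([0.53879359, 0.42420269, 0.14074369]), [np.float64(0.0018125481390470553), np.float64(0.0018125481390471423)])
ffe -1 (array([0.5347372 , 0.23973865, 0.13979744]), [np.float64(0.001315839219330466), np.float64(0.0013158392193305124)])
[[ 0.577  -0.1987  0.052 ]
 [ 0.5693 -0.482   0.052 ]
 [ 0.3627 -0.4741  0.052 ]
 [ 0.368  -0.1929  0.052 ]]
crate c [ 0.4692 -0.3369  0.052 ] [np.float64(0.209), np.float64(0.283), np.float64(0.207), np.float64(0.281)] yaw edges -1.6 -2.19 -1.55
```

```bash
cat > go.py <<'E'
import sys
from h import *
from scipy.spatial.transform import Rotation as Ro
def go(x,y,z,yaw):
    o=get_obs(); R=Ro.from_euler("xyz",o["tool_rot"],degrees=True).as_matrix()
    d=R.T@(np.array([x,y,z])-o["tool_pos"]); tw=-((yaw-o["tool_rot"][2]+180)%360-180)
    print("t",round(o["time_s"],2),"pos",np.round(o["tool_pos"],4),"rot",np.round(o["tool_rot"],1),"grip",round(o["grip_width"],4),"| shift",np.round(d,4),"twist",round(np.radians(tw),4),"rows>=",max(np.linalg.norm(d)/.05,abs(tw)/8.59).round(1))
if __name__=="__main__": go(*map(float,sys.argv[1:5]))
E
cat > ob.py <<'E'
from h import *
from scipy.spatial.transform import Rotation as Ro
o=get_obs(); R=Ro.from_euler("xyz",o["tool_rot"],degrees=True).as_matrix()
print("t",round(o["time_s"],2),"F_tool",np.round(R.T@o["force"],2),"T_tool",np.round(R.T@o["wrist_torque"],3),"w",round(o["grip_width"],4),"p",np.round(o["tool_pos"],4),"q",np.round(o["qpos"],0))
E
python3 go.py .45 .18 .2 195; python3 go.py .457 .0715 .12 195
```

```text
t 0.15 pos [0.153  0.6313 0.2217] rot [-179.9    0.   166.4] grip 0.0873 | shift [-0.3949 -0.3686  0.0223] twist -0.4995 rows>= 10.8
t 0.15 pos [0.153  0.6313 0.2217] rot [-179.9    0.   166.4] grip 0.0873 | shift [-0.4272 -0.4723  0.1024] twist -0.4995 rows>= 12.9
```

What could be mistaken for a case, by top-view pixel: the orange cases at (233,174), (289,178), (231,242) and (290,240), and the turquoise look-alike at (332,131). I'm choosing only the orange ones. The b2 crop shows orange lids on black bodies, and each measures 113x48 mm. I start with the one at (231,242).

```bash
python3 -m handwheel '[[0.08,-0.395,-0.369,0.022,-0.5],[0.08,-0.395,-0.369,0.022,-0.5],[0.08,-0.395,-0.369,0.022,-0.5],[0.08,-0.395,-0.369,0.022,-0.5],[0.08,-0.395,-0.369,0.022,-0.5],[0.08,-0.395,-0.369,0.022,-0.5],[0.08,-0.395,-0.369,0.022,-0.5],[0.08,-0.395,-0.369,0.022,-0.5],[0.08,-0.395,-0.369,0.022,-0.5],[0.08,-0.427,-0.472,0.102,-0.5],[0.08,-0.427,-0.472,0.102,-0.5],[0.08,-0.427,-0.472,0.102,-0.5],[0.08,-0.427,-0.472,0.102,-0.5],[0.08,-0.427,-0.472,0.102,-0.5],[0.08,-0.427,-0.472,0.102,-0.5],[0.08,-0.427,-0.472,0.102,-0.5],[0.08,-0.427,-0.472,0.102,-0.5]]' 45
python3 go.py .457 .0715 .009 195
python3 - <<'E'
from h import *
P=camera_params("wrist"); im=read_camera("wrist"); cv2.imwrite("pics/c1.png",im)
for c in [(.457,.071,15),(.465,-.08,6)]:
    a=np.radians(c[2]);R=np.array([[np.cos(a),-np.sin(a)],[np.sin(a),np.cos(a)]])
    X=[np.r_[R@np.array([sx*.058,sy*.025])+c[:2],.046] for sx,sy in((1,1),(1,-1),(-1,-1),(-1,1))]
    cv2.polylines(im,[proj("wrist",np.array(X),P).astype(int)],True,(0,255,0),1)
cv2.imwrite("pics/c1o.png",im)
E
```

```text
time_s: 1.85
tool_pos: [0.4571, 0.0745, 0.1212]
tool_rot: [180.0, 0.1, -164.8]
force: [-0.3, -0.4, -0.5]
grip_width: 0.08
t 1.85 pos [0.4571 0.0745 0.1212] rot [ 1.800e+02  1.000e-01 -1.648e+02] grip 0.08 | shift [ 0.001  -0.003   0.1122] twist 0.0036 rows>= 2.2
```

View pics/c1o.png

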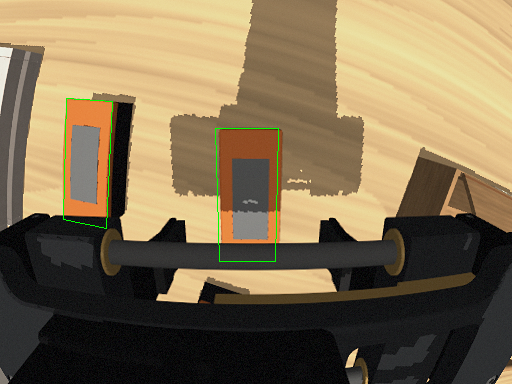

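The wrist view of case A, at about (249,190), agrees with the two-view position to about 2 mm, and so does case B at (90,160). I'll grasp case A.

```bash
python3 -m handwheel '[[0.08,0.001,-0.002,0.05,0],[0.08,0.001,-0.002,0.1,0],[0.08,0.001,-0.002,0.112,0],[0.08,0.001,-0.002,0.112,0],[0.045,0.001,-0.002,0.112,0],[0.045,0.001,-0.002,0.112,0],[0.045,0.001,-0.002,0.112,0],[0.045,0.001,-0.002,0.112,0],[0.045,0.001,-0.002,0.112,0]]' 50; python3 ob.py
python3 -m handwheel '[[0.045,0,0,-0.035,0],[0.045,0,0,-0.07,0],[0.045,0,0,-0.07,0],[0.045,0,0,-0.07,0],[0.045,0,0,-0.07,0]]'; python3 ob.py
```

```text
time_s: 2.8
tool_pos: [0.457, 0.0716, 0.0095]
tool_rot: [179.9, 0.1, -165.0]
force: [-1.7, 1.6, 5.0]
grip_width: 0.0493
t 2.8 F_tool [ 1.2   2.   -5.05] T_tool [-0.402  0.32   0.   ] w 0.0493 p [0.457  0.0716 0.0095] q [-35.   9.  25. 123.  -5.  49.  97.]
time_s: 3.3
tool_pos: [0.4547, 0.0698, 0.0767]
tool_rot: [-180.0, -0.2, -165.0]
force: [0.5, -0.2, -5.9]
grip_width: 0.0497
t 3.3 F_tool [-0.46 -0.29  5.85] T_tool [-0.003  0.042  0.021] w 0.0497 p [0.4547 0.0698 0.0767] q [-36.   3.  25. 120.  -1.  58.  94.]
```

```bash
python3 -m handwheel '[[0.045,0,0,0,0],[0.045,0,0,0,0]]' >/dev/null; python3 ob.py
for i in 1 2; do
python3 -m handwheel '[[0.045,-0.05,0,0,0]]' >/dev/null; python3 ob.py
python3 -m handwheel '[[0.045,0,0,0,0]]' >/dev/null; python3 ob.py
python3 -m handwheel '[[0.045,0,0,0,0]]' >/dev/null; python3 ob.py
python3 -m handwheel '[[0.045,0,0,0,0]]' >/dev/null; python3 ob.py
python3 -m handwheel '[[0.045,0,0,0,0]]' >/dev/null; python3 ob.py
python3 -m handwheel '[[0.045,0.05,0,0,0]]' >/dev/null; python3 ob.py
python3 -m handwheel '[[0.045,0,0,0,0]]' >/dev/null; python3 ob.py
python3 -m handwheel '[[0.045,0,0,0,0]]' >/dev/null; python3 ob.py
python3 -m handwheel '[[0.045,0,0,0,0]]' >/dev/null; python3 ob.py
python3 -m handwheel '[[0.045,0,0,0,0]]' >/dev/null; python3 ob.py
done
```

```text
t 3.5 F_tool [-0.48 -0.29  4.11] T_tool [-0.044 -0.014 -0.025] w 0.0499 p [0.4555 0.0699 0.0773] q [-36.   3.  25. 120.  -1.  58.  94.]
t 3.6 F_tool [0.69 0.18 5.15] T_tool [-0.103 -0.15  -0.047] w 0.0497 p [0.4959 0.0808 0.075 ] q [-36.   9.  26. 114.  -5.  59.  97.]
t 3.7 F_tool [-0.28  0.3   3.24] T_tool [-0.095  0.026 -0.035] w 0.0494 p [0.5085 0.0845 0.0764] q [-36.  10.  26. 113.  -5.  59.  97.]
t 3.8 F_tool [ 0.23 -0.43  4.55] T_tool [-0.035  0.078 -0.012] w 0.0499 p [0.5048 0.083  0.0771] q [-36.   9.  26. 113.  -5.  59.  97.]
t 3.9 F_tool [0.27 0.31 4.91] T_tool [-0.04   0.088 -0.013] w 0.0496 p [0.5039 0.0828 0.0779] q [-36.   9.  26. 113.  -4.  59.  97.]
t 4.0 F_tool [-0.59 -0.34  5.1 ] T_tool [-0.028  0.082 -0.016] w 0.0501 p [0.5039 0.0829 0.0785] q [-36.   9.  26. 113.  -4.  59.  97.]
t 4.1 F_tool [ 1.36 -0.36  2.87] T_tool [-0.019  0.221  0.019] w 0.0492 p [0.4608 0.0712 0.0786] q [-37.   3.  26. 119.  -1.  58.  94.]
t 4.2 F_tool [0.06 0.23 4.98] T_tool [-0.035  0.129 -0.005] w 0.0494 p [0.4464 0.0676 0.075 ] q [-37.   2.  26. 120.  -1.  59.  94.]
t 4.3 F_tool [0.54 0.
[... 1031 characters left out ...]
6. 113.  -5.  59.  97.]
t 5.1 F_tool [ 1.5  -0.03  2.32] T_tool [-0.057  0.215  0.058] w 0.0495 p [0.461  0.0713 0.0788] q [-38.   3.  26. 119.  -1.  58.  94.]
t 5.2 F_tool [1.62 0.4  6.  ] T_tool [-0.053  0.146 -0.009] w 0.0494 p [0.4466 0.0676 0.0751] q [-38.   2.  26. 120.  -1.  59.  94.]
t 5.3 F_tool [-1.56 -0.38  4.04] T_tool [-0.046 -0.084  0.006] w 0.0496 p [0.4545 0.0699 0.0785] q [-38.   2.  26. 120.  -1.  58.  94.]
t 5.4 F_tool [-0.66  0.15  4.17] T_tool [-0.054 -0.058 -0.037] w 0.0495 p [0.4572 0.0705 0.0796] q [-38.   2.  26. 119.  -1.  58.  94.]
t 5.5 F_tool [-0.43  0.04  4.57] T_tool [-0.041 -0.063  0.029] w 0.0493 p [0.4578 0.0706 0.0795] q [-38.   2.  26. 119.  -1.  58.  94.]
```

In case A the settled T_y flips between about +0.09 and -0.06 N m, so something inside shifts, and it weighs about 4.7 N. I'll set it down and shake the others for comparison.

```bash
python3 go.py .457 .0715 .0105 195
```

```text
t 5.5 pos [0.4578 0.0706 0.0795] rot [ 1.80e+02  1.00e-01 -1.65e+02] grip 0.0493 | shift [0.0007 0.0011 0.069 ] twist 0.0004 rows>= 1.4
```

```bash
python3 -m handwheel '[[0.045,0.001,0.001,0.035,0],[0.045,0.001,0.001,0.058,0],[0.045,0.001,0.001,0.065,0],[0.045,0.001,0.001,0.068,0],[0.045,0.001,0.001,0.069,0],[0.08,0.001,0.001,0.068,0],[0.08,0.001,0.001,0.068,0],[0.08,0.001,0.001,0.068,0],[0.08,0.001,0.001,0.03,0],[0.08,0.001,0.001,-0.015,0],[0.08,0.001,0.001,-0.015,0]]'; python3 go.py .465 -.0805 .09 186; python3 go.py .465 -.0805 .010 186
```

```text
time_s: 6.6
tool_pos: [0.4601, 0.072, 0.0998]
tool_rot: [179.9, 0.7, -165.0]
force: [0.7, -0.2, 0.9]
grip_width: 0.0793
t 6.6 pos [0.4601 0.072  0.0998] rot [ 179.9    0.7 -165. ] grip 0.0793 | shift [ 0.0349 -0.1486  0.0092] twist 0.1573 rows>= 3.1
t 6.6 pos [0.4601 0.072  0.0998] rot [ 179.9    0.7 -165. ] grip 0.0793 | shift [ 0.0359 -0.1487  0.0892] twist 0.1573 rows>= 3.5
```

```bash
python3 -m handwheel '[[0.08,0.033,-0.149,0.005,0.157],[0.08,0.033,-0.149,0.005,0.157],[0.08,0.033,-0.149,0.005,0.157],[0.08,0.033,-0.149,0.005,0.157],[0.08,0.033,-0.149,0.005,0.157],[0.08,0.033,-0.149,0.04,0.157],[0.08,0.033,-0.149,0.04,0.157]]'; python3 go.py .465 -.0805 .010 186
```

```text
time_s: 7.3
tool_pos: [0.4591, -0.0795, 0.0507]
tool_rot: [179.9, -0.4, -173.8]
force: [-1.2, -0.1, -0.0]
grip_width: 0.0801
t 7.3 pos [ 0.4591 -0.0795  0.0507] rot [ 179.9   -0.4 -173.8] grip 0.0801 | shift [-0.0061 -0.0016  0.0407] twist 0.0027 rows>= 0.8
```

```bash
python3 -m handwheel '[[0.08,-0.005,-0.001,0.02,0],[0.08,-0.005,-0.001,0.04,0],[0.08,-0.005,-0.001,0.04,0],[0.045,-0.005,-0.001,0.04,0],[0.045,-0.005,-0.001,0.04,0],[0.045,-0.005,-0.001,0.04,0],[0.045,-0.005,-0.001,0.04,0],[0.045,-0.005,-0.001,0.04,0]]' 50; python3 ob.py
python3 -m handwheel '[[0.045,0,0,-0.035,0],[0.045,0,0,-0.07,0],[0.045,0,0,-0.07,0],[0.045,0,0,-0.07,0],[0.045,0,0,-0.07,0],[0.045,0,0,-0.07,0],[0.045,0,0,-0.07,0]]' >/dev/null; python3 ob.py
for i in 1 2; do
python3 -m handwheel '[[0.045,-0.05,0,0,0]]' >/dev/null; python3 ob.py
python3 -m handwheel '[[0.045,0,0,0,0]]' >/dev/null; python3 ob.py
python3 -m handwheel '[[0.045,0,0,0,0]]' >/dev/null; python3 ob.py
python3 -m handwheel '[[0.045,0,0,0,0]]' >/dev/null; python3 ob.py
python3 -m handwheel '[[0.045,0,0,0,0]]' >/dev/null; python3 ob.py
python3 -m handwheel '[[0.045,0.05,0,0,0]]' >/dev/null; python3 ob.py
python3 -m handwheel '[[0.045,0,0,0,0]]' >/dev/null; python3 ob.py
python3 -m handwheel '[[0.045,0,0,0,0]]' >/dev/null; python3 ob.py
python3 -m handwheel '[[0.045,0,0,0,0]]' >/dev/null; python3 ob.py
python3 -m handwheel '[[0.045,0,0,0,0]]' >/dev/null; python3 ob.py
done; python3 go.py .465 -.0805 .0105 186
```

```text
time_s: 8.1
tool_pos: [0.4674, -0.0815, 0.0141]
tool_rot: [179.9, 0.1, -174.0]
force: [-0.8, 0.1, 2.7]
grip_width: 0.0497
t 8.1 F_tool [ 0.8   0.15 -2.67] T_tool [-0.075  0.338  0.057] w 0.0497 p [ 0.4674 -0.0815  0.0141] q [-27.  11.  36. 121.  -8.  50. 110.]
t 8.8 F_tool [0.29 0.65 1.85] T_tool [ 0.012 -0.003 -0.017] w 0.0495 p [ 0.4661 -0.082   0.0824] q [-29.   4.  37. 118.  -3.  59. 106.]
t 8.9 F_tool [-0.87 -1.91  2.28] T_tool [ 0.061 -0.039  0.051] w 0.0498 p [ 0.5086 -0.0776  0.0809] q [-28.  11.  37. 112.  -8.  60. 108.]
t 9.0 F_tool [ 0.25 -0.1   2.28] T_tool [-0.103  0.024  0.003] w 0.0497 p [ 0.5207 -0.0754  0.0812] q [-28.  11.  37. 111.  -8.  60. 108.]
t 9.1 F_tool [ 1.08 -1.27  2.8 ] T_tool [0.008 0.044 0.065] w 0.0496 p [ 0.5167 -0.0768  0.082 ] q [-28.  11.  37. 112.  -8.  60. 108.]
t 9.2 F_tool [ 0.06 -0.21  3.47] T_tool [-0.02  -0.025  0.015] w 0.0495 p [ 0.5159 -0.0771  0.083 ] q [-28.  11.  37. 112.  -7.  60. 108.]
t 9.3 F_tool [0.47 0.51 3.22] T_tool [ 0.028 -0.045  0.043] w 0.0493 p [ 0.5161 -0.077   0.0836] q [-28.  11.  37. 112.  -8.  60. 108.]
t 9.4 F_tool [
[... 1502 characters left out ...]
106.]
t 10.5 F_tool [0.36 1.37 3.12] T_tool [-0.061  0.068  0.032] w 0.05 p [ 0.4577 -0.0825  0.0806] q [-31.   3.  39. 119.  -3.  59. 106.]
t 10.6 F_tool [-0.6   0.12  2.88] T_tool [-0.019 -0.094 -0.008] w 0.0495 p [ 0.4656 -0.0818  0.0837] q [-31.   4.  39. 118.  -3.  59. 106.]
t 10.7 F_tool [-0.72  0.01  2.61] T_tool [-0.047 -0.087  0.007] w 0.0499 p [ 0.4682 -0.0818  0.0847] q [-31.   4.  39. 118.  -3.  59. 106.]
t 10.8 F_tool [-0.32 -0.14  2.87] T_tool [-0.056  0.002  0.03 ] w 0.0496 p [ 0.4684 -0.082   0.0845] q [-31.   4.  39. 118.  -3.  59. 106.]
t 10.8 pos [ 0.4684 -0.082   0.0845] rot [-1.80e+02  1.00e-01 -1.74e+02] grip 0.0496 | shift [0.0034 0.0018 0.074 ] twist 0.0007 rows>= 1.5
```

B's settled T_y stays between about -0.035 and 0 at both ends, and it weighs about 2.8 N, so it is sound. I'll set it down and go to C.

```bash
python3 -m handwheel '[[0.045,0.003,0.001,0.035,0],[0.045,0.003,0.001,0.058,0],[0.045,0.003,0.001,0.066,0],[0.045,0.003,0.001,0.07,0],[0.045,0.003,0.001,0.071,0],[0.08,0.003,0.001,0.070,0],[0.08,0.003,0.001,0.070,0],[0.08,0.003,0.001,0.070,0],[0.08,0.003,0.001,0.03,0],[0.08,0.003,0.001,-0.015,0],[0.08,0.003,0.001,-0.015,0],[0.08,0.003,0.001,-0.015,0]]'; python3 go.py .629 -.077 .09 194
```

```text
time_s: 12.0
tool_pos: [0.4654, -0.0811, 0.1]
tool_rot: [180.0, 0.2, -174.0]
force: [-0.4, -0.4, -0.2]
grip_width: 0.0795
t 12.0 pos [ 0.4654 -0.0811  0.1   ] rot [ 180.     0.2 -174. ] grip 0.0795 | shift [-0.1631 -0.0131  0.0106] twist -0.1388 rows>= 3.3
```

```bash
python3 -m handwheel '[[0.08,-0.163,-0.013,0.005,-0.139],[0.08,-0.163,-0.013,0.005,-0.139],[0.08,-0.163,-0.013,0.005,-0.139],[0.08,-0.163,-0.013,0.005,-0.139],[0.08,-0.163,-0.013,0.005,-0.139],[0.08,-0.163,-0.013,0.005,-0.139],[0.08,-0.163,-0.013,0.04,-0.139],[0.08,-0.163,-0.013,0.04,-0.139]]'; python3 go.py .629 -.077 .010 194
```

```text
time_s: 12.8
tool_pos: [0.6227, -0.0766, 0.0548]
tool_rot: [179.8, -0.4, -166.1]
force: [-1.3, 0.6, -0.5]
grip_width: 0.0799
t 12.8 pos [ 0.6227 -0.0766  0.0548] rot [ 179.8   -0.4 -166.1] grip 0.0799 | shift [-0.0063 -0.002   0.0447] twist -0.001 rows>= 0.9
```

```bash
python3 -m handwheel '[[0.08,-0.004,-0.001,0.022,0],[0.08,-0.004,-0.001,0.045,0],[0.08,-0.004,-0.001,0.046,0],[0.045,-0.004,-0.001,0.046,0],[0.045,-0.004,-0.001,0.046,0],[0.045,-0.004,-0.001,0.046,0],[0.045,-0.004,-0.001,0.046,0],[0.045,-0.004,-0.001,0.046,0]]' 50; python3 ob.py
python3 -m handwheel '[[0.045,0,0,-0.035,0],[0.045,0,0,-0.07,0],[0.045,0,0,-0.07,0],[0.045,0,0,-0.07,0],[0.045,0,0,-0.07,0],[0.045,0,0,-0.07,0],[0.045,0,0,-0.07,0]]' >/dev/null; python3 ob.py
for i in 1 2; do
python3 -m handwheel '[[0.045,-0.05,0,0,0]]' >/dev/null; python3 ob.py
python3 -m handwheel '[[0.045,0,0,0,0]]' >/dev/null; python3 ob.py
python3 -m handwheel '[[0.045,0,0,0,0]]' >/dev/null; python3 ob.py
python3 -m handwheel '[[0.045,0,0,0,0]]' >/dev/null; python3 ob.py
python3 -m handwheel '[[0.045,0,0,0,0]]' >/dev/null; python3 ob.py
python3 -m handwheel '[[0.045,0.05,0,0,0]]' >/dev/null; python3 ob.py
python3 -m handwheel '[[0.045,0,0,0,0]]' >/dev/null; python3 ob.py
python3 -m handwheel '[[0.045,0,0,0,0]]' >/dev/null; python3 ob.py
python3 -m handwheel '[[0.045,0,0,0,0]]' >/dev/null; python3 ob.py
python3 -m handwheel '[[0.045,0,0,0,0]]' >/dev/null; python3 ob.py
done; python3 go.py .629 -.077 .0105 194
```

```text
time_s: 13.6
tool_pos: [0.6319, -0.0768, 0.0133]
tool_rot: [180.0, 0.1, -166.0]
force: [-0.0, 0.0, 1.2]
grip_width: 0.05
t 13.6 F_tool [ 0.04  0.04 -1.2 ] T_tool [0.032 0.271 0.084] w 0.05 p [ 0.6319 -0.0768  0.0133] q [-23.  31.  36.  98. -21.  58. 124.]
t 14.3 F_tool [0.67 0.24 1.87] T_tool [-0.045  0.008  0.011] w 0.0498 p [ 0.6307 -0.077   0.0812] q [-25.  26.  38.  96. -17.  64. 122.]
t 14.4 F_tool [-0.47 -1.79  1.08] T_tool [ 0.168 -0.077  0.007] w 0.0497 p [ 0.6714 -0.0694  0.0792] q [-23.  31.  37.  89. -20.  67. 121.]
t 14.5 F_tool [-0.4   1.1   2.83] T_tool [-0.18  -0.023  0.009] w 0.05 p [ 0.6834 -0.0614  0.0793] q [-24.  32.  37.  88. -20.  67. 121.]
t 14.6 F_tool [ 0.78 -0.69  1.93] T_tool [0.064 0.049 0.032] w 0.0496 p [ 0.6801 -0.0643  0.0807] q [-24.  32.  37.  88. -20.  67. 121.]
t 14.7 F_tool [ 0.89 -0.85  2.36] T_tool [-0.016  0.039 -0.006] w 0.0497 p [ 0.6793 -0.0658  0.082 ] q [-24.  31.  37.  88. -20.  67. 121.]
t 14.8 F_tool [-0.61 -0.18  2.12] T_tool [ 0.026  0.001 -0.009] w 0.0496 p [ 0.6795 -0.0659  0.0829] q [-24.  31.  37.  88. -20.  67. 121.]
t 14.9 F_too
[... 1507 characters left out ...]
-18.  64. 122.]
t 16.0 F_tool [ 0.66 -1.12  2.91] T_tool [0.057 0.092 0.018] w 0.0494 p [ 0.6214 -0.081   0.0792] q [-25.  26.  39.  96. -17.  65. 122.]
t 16.1 F_tool [-0.85 -0.2   2.33] T_tool [-0.054 -0.077  0.002] w 0.0497 p [ 0.6298 -0.0782  0.0828] q [-25.  26.  39.  96. -18.  64. 122.]
t 16.2 F_tool [ 0.19 -0.59  1.96] T_tool [-0.095 -0.019  0.043] w 0.0497 p [ 0.6327 -0.0769  0.0839] q [-25.  26.  38.  96. -18.  64. 122.]
t 16.3 F_tool [0.38 0.83 2.08] T_tool [-0.025  0.024  0.044] w 0.0496 p [ 0.6331 -0.0766  0.0837] q [-25.  26.  38.  95. -18.  64. 122.]
t 16.3 pos [ 0.6331 -0.0766  0.0837] rot [-180.     0.2 -166. ] grip 0.0496 | shift [0.0043 0.0006 0.0732] twist 0.0008 rows>= 1.5
```

C weighs about 2.1 N and its settled T_y is about +0.03 at both ends, so it is sound. D next.

```bash
python3 -m handwheel '[[0.045,0.002,0,0.035,0],[0.045,0.002,0,0.058,0],[0.045,0.002,0,0.066,0],[0.045,0.002,0,0.07,0],[0.045,0.002,0,0.071,0],[0.08,0.002,0,0.070,0],[0.08,0.002,0,0.070,0],[0.08,0.002,0,0.070,0],[0.08,0.002,0,0.03,0],[0.08,0.002,0,-0.015,0],[0.08,0.002,0,-0.015,0],[0.08,0.002,0,-0.015,0]]'; python3 go.py .6345 .070 .09 174
```

```text
time_s: 17.5
tool_pos: [0.631, -0.0777, 0.0993]
tool_rot: [-180.0, 0.2, -166.0]
force: [-0.7, -0.1, -0.3]
grip_width: 0.0796
t 17.5 pos [ 0.631  -0.0777  0.0993] rot [-180.     0.2 -166. ] grip 0.0796 | shift [-0.0391  0.1425  0.0094] twist 0.349 rows>= 3.0
```

```bash
python3 -m handwheel '[[0.08,-0.039,0.143,0.005,0.349],[0.08,-0.039,0.143,0.005,0.349],[0.08,-0.039,0.143,0.005,0.349],[0.08,-0.039,0.143,0.005,0.349],[0.08,-0.039,0.143,0.005,0.349],[0.08,-0.039,0.143,0.005,0.349],[0.08,-0.039,0.143,0.04,0.349],[0.08,-0.039,0.143,0.04,0.349],[0.08,-0.039,0.143,0.04,0.349]]'; python3 go.py .6345 .070 .0100 174
```

```text
time_s: 18.4
tool_pos: [0.6322, 0.0685, 0.0572]
tool_rot: [-179.9, -0.1, 173.8]
force: [-0.5, 0.0, 0.3]
grip_width: 0.08
t 18.4 pos [0.6322 0.0685 0.0572] rot [-1.799e+02 -1.000e-01  1.738e+02] grip 0.08 | shift [-0.0022  0.0018  0.0472] twist -0.0028 rows>= 0.9
```

```bash
python3 -m handwheel '[[0.08,-0.002,0.001,0.022,0],[0.08,-0.002,0.001,0.045,0],[0.08,-0.002,0.001,0.048,0],[0.045,-0.002,0.001,0.048,0],[0.045,-0.002,0.001,0.048,0],[0.045,-0.002,0.001,0.048,0],[0.045,-0.002,0.001,0.048,0],[0.045,-0.002,0.001,0.048,0]]' 50; python3 ob.py
python3 -m handwheel '[[0.045,0,0,-0.035,0],[0.045,0,0,-0.07,0],[0.045,0,0,-0.07,0],[0.045,0,0,-0.07,0],[0.045,0,0,-0.07,0],[0.045,0,0,-0.07,0],[0.045,0,0,-0.07,0]]' >/dev/null; python3 ob.py
for i in 1 2; do
python3 -m handwheel '[[0.045,-0.05,0,0,0]]' >/dev/null; python3 ob.py
python3 -m handwheel '[[0.045,0,0,0,0]]' >/dev/null; python3 ob.py
python3 -m handwheel '[[0.045,0,0,0,0]]' >/dev/null; python3 ob.py
python3 -m handwheel '[[0.045,0,0,0,0]]' >/dev/null; python3 ob.py
python3 -m handwheel '[[0.045,0,0,0,0]]' >/dev/null; python3 ob.py
python3 -m handwheel '[[0.045,0.05,0,0,0]]' >/dev/null; python3 ob.py
python3 -m handwheel '[[0.045,0,0,0,0]]' >/dev/null; python3 ob.py
python3 -m handwheel '[[0.045,0,0,0,0]]' >/dev/null; python3 ob.py
python3 -m handwheel '[[0.045,0,0,0,0]]' >/dev/null; python3 ob.py
python3 -m handwheel '[[0.045,0,0,0,0]]' >/dev/null; python3 ob.py
done; python3 go.py .6345 .070 .0105 174
```

```text
time_s: 19.2
tool_pos: [0.6355, 0.0713, 0.0103]
tool_rot: [180.0, 0.1, 174.0]
force: [0.0, -0.2, 0.6]
grip_width: 0.0497
t 19.2 F_tool [-0.07 -0.17 -0.61] T_tool [ 0.033  0.074 -0.048] w 0.0497 p [0.6355 0.0713 0.0103] q [-38.  32.  38.  98. -22.  58.  92.]
t 19.9 F_tool [ 0.58 -0.54  4.94] T_tool [0.036 0.003 0.021] w 0.0497 p [0.634  0.0713 0.078 ] q [-40.  27.  40.  95. -19.  65.  89.]
t 20.0 F_tool [-0.93  0.44  3.51] T_tool [-0.033 -0.164 -0.027] w 0.0501 p [0.6759 0.0669 0.0753] q [-36.  33.  39.  88. -22.  68.  91.]
t 20.1 F_tool [0.74 0.54 4.08] T_tool [-0.013  0.011 -0.004] w 0.0495 p [0.6879 0.0648 0.0761] q [-36.  33.  39.  87. -22.  67.  91.]
t 20.2 F_tool [0.72 0.39 5.09] T_tool [-0.019  0.001 -0.077] w 0.0496 p [0.6849 0.0654 0.0778] q [-36.  33.  39.  88. -22.  67.  91.]
t 20.3 F_tool [-0.62  0.27  3.85] T_tool [0.021 0.04  0.033] w 0.0497 p [0.6842 0.066  0.0792] q [-36.  33.  39.  88. -22.  67.  91.]
t 20.4 F_tool [ 0.63 -0.36  3.43] T_tool [ 0.029  0.002 -0.033] w 0.0494 p [0.6843 0.0665 0.08  ] q [-36.  33.  39.  88. -22.  67.  91.]
t 20.5 F_tool [0.49 0.65 2.14] T
[... 1429 characters left out ...]
.  41.  95. -19.  64.  90.]
t 21.6 F_tool [0.51 0.38 5.05] T_tool [-0.009  0.066 -0.048] w 0.0497 p [0.625  0.0713 0.0756] q [-41.  27.  41.  96. -19.  65.  90.]
t 21.7 F_tool [-1.46  0.73  4.07] T_tool [ 0.016 -0.133 -0.017] w 0.0496 p [0.6333 0.0722 0.0797] q [-41.  27.  41.  96. -19.  65.  90.]
t 21.8 F_tool [-0.93  0.21  4.18] T_tool [ 0.003 -0.095 -0.006] w 0.0498 p [0.6362 0.072  0.0811] q [-40.  27.  41.  95. -19.  65.  90.]
t 21.9 F_tool [-0.52  0.05  5.17] T_tool [-0.038 -0.073 -0.01 ] w 0.0498 p [0.6367 0.0716 0.081 ] q [-40.  27.  41.  95. -19.  65.  90.]
t 21.9 pos [0.6367 0.0716 0.081 ] rot [179.9   0.2 174. ] grip 0.0498 | shift [ 0.0022 -0.0019  0.0705] twist 0.0003 rows>= 1.4
```

D weighs about 4.3 N. There was one 9 N spike with a -1.15 N m torque, and T_y wanders from +0.04 to -0.08. I'll shake it more to be sure.

```bash
for i in 1 2 3; do
python3 -m handwheel '[[0.045,-0.05,0,0,0],[0.045,-0.05,0,0,0]]' >/dev/null; python3 ob.py
python3 -m handwheel '[[0.045,0,0,0,0],[0.045,0,0,0,0],[0.045,0,0,0,0]]' >/dev/null; python3 ob.py
python3 -m handwheel '[[0.045,0.05,0,0,0]]' >/dev/null; python3 ob.py
python3 -m handwheel '[[0.045,0,0,0,0]]' >/dev/null; python3 ob.py
python3 -m handwheel '[[0.045,0,0,0,0],[0.045,0,0,0,0],[0.045,0,0,0,0]]' >/dev/null; python3 ob.py
done; python3 go.py .6345 .070 .0105 174
```

```text
t 22.1 F_tool [0.19 0.08 4.03] T_tool [-0.026  0.024  0.003] w 0.0494 p [0.6893 0.0648 0.0776] q [-36.  34.  40.  87. -22.  67.  92.]
t 22.4 F_tool [0.03 0.63 4.84] T_tool [0.007 0.12  0.003] w 0.0496 p [0.6846 0.0664 0.0803] q [-36.  33.  40.  88. -22.  67.  91.]
t 22.5 F_tool [1.3  0.4  2.36] T_tool [-0.075  0.21  -0.02 ] w 0.0499 p [0.6395 0.0699 0.0794] q [-41.  28.  41.  95. -19.  64.  90.]
t 22.6 F_tool [0.59 0.16 5.58] T_tool [-0.011  0.123 -0.008] w 0.0497 p [0.6246 0.0714 0.0754] q [-41.  27.  41.  96. -19.  65.  90.]
t 22.9 F_tool [-0.25  0.83  4.19] T_tool [ 0.003 -0.122  0.018] w 0.0493 p [0.6367 0.0717 0.081 ] q [-41.  27.  41.  95. -20.  65.  90.]
t 23.1 F_tool [ 0.94 -0.15  3.59] T_tool [-0.032  0.052  0.011] w 0.0496 p [0.6892 0.0648 0.0776] q [-36.  34.  40.  87. -22.  67.  92.]
t 23.4 F_tool [0.71 0.57 3.35] T_tool [ 0.046  0.102 -0.065] w 0.0496 p [0.6846 0.0664 0.0803] q [-36.  33.  40.  88. -22.  67.  92.]
t 23.5 F_tool [0.44 0.88 2.17] T_tool [-0.058  0.124  0.033] w 0.0498 p [0.6395 0.0699 0.0794] q [-41.  28.  41.  95. -20.  64.  90.]
t 23.6 F_tool [0.68 1.27 
[... 346 characters left out ...]
 34.  40.  87. -23.  67.  92.]
t 24.4 F_tool [-0.75 -0.09  5.31] T_tool [-0.011  0.087  0.   ] w 0.0496 p [0.6846 0.0664 0.0803] q [-37.  33.  40.  88. -22.  68.  92.]
t 24.5 F_tool [0.91 0.25 2.66] T_tool [0.012 0.171 0.016] w 0.0498 p [0.6395 0.0699 0.0794] q [-41.  28.  42.  95. -20.  64.  90.]
t 24.6 F_tool [ 0.21 -0.65  5.26] T_tool [-0.083  0.085  0.05 ] w 0.0496 p [0.6246 0.0713 0.0754] q [-41.  27.  42.  96. -20.  65.  90.]
t 24.9 F_tool [-0.08 -0.28  5.41] T_tool [-0.033 -0.07   0.021] w 0.0498 p [0.6367 0.0717 0.081 ] q [-41.  27.  42.  95. -20.  65.  90.]
t 24.9 pos [0.6367 0.0717 0.081 ] rot [179.9   0.2 174. ] grip 0.0498 | shift [ 0.0022 -0.0019  0.0705] twist 0.0003 rows>= 1.4
```

D settles at +0.10 on one end and -0.08 on the other, every time, so it rattles. A and D are the rattlers; B and C are sound. I'll set D down, rise, and go over the gap between the flaps.

```bash
python3 -m handwheel '[[0.045,0.002,-0.001,0.035,0],[0.045,0.002,-0.001,0.058,0],[0.045,0.002,-0.001,0.066,0],[0.045,0.002,-0.001,0.07,0],[0.045,0.002,-0.001,0.071,0],[0.08,0.002,-0.001,0.070,0],[0.08,0.002,-0.001,0.070,0],[0.08,0.002,-0.001,0.070,0],[0.08,0.002,-0.001,0.03,0],[0.08,0.002,-0.001,-0.015,0],[0.08,0.002,-0.001,-0.06,0],[0.08,0.002,-0.001,-0.11,0],[0.08,0.002,-0.001,-0.11,0]]'; python3 go.py .481 .334 .19 178.7
```

```text
time_s: 26.2
tool_pos: [0.6378, 0.0702, 0.1982]
tool_rot: [179.7, 0.8, 174.0]
force: [0.3, 0.2, -0.4]
grip_width: 0.0798
t 26.2 pos [0.6378 0.0702 0.1982] rot [179.7   0.8 174. ] grip 0.0798 | shift [0.1837 0.2459 0.0067] twist -0.0825 rows>= 6.1
```

```bash
python3 -m handwheel '[[0.06,0.183,0.246,0.003,-0.083],[0.06,0.183,0.246,0.003,-0.083],[0.06,0.183,0.246,0.003,-0.083],[0.06,0.183,0.246,0.003,-0.083],[0.06,0.183,0.246,0.003,-0.083],[0.06,0.183,0.246,0.003,-0.083],[0.06,0.183,0.246,0.003,-0.083],[0.06,0.183,0.246,0.003,-0.083],[0.06,0.183,0.246,0.003,-0.083]]'; python3 go.py .481 .334 .19 178.7
python3 - <<'E'
from h import *
for n in("scene","wrist","top"): cv2.imwrite(f"pics/d_{n}.png",read_camera(n))
E
```

```text
time_s: 27.1
tool_pos: [0.4778, 0.3329, 0.1867]
tool_rot: [-180.0, 0.1, 178.7]
force: [0.2, -0.4, -0.1]
grip_width: 0.0602
t 27.1 pos [0.4778 0.3329 0.1867] rot [-1.800e+02  1.000e-01  1.787e+02] grip 0.0602 | shift [-0.0032  0.0012 -0.0033] twist -0.0008 rows>= 0.1
```

View pics/d_wrist.png

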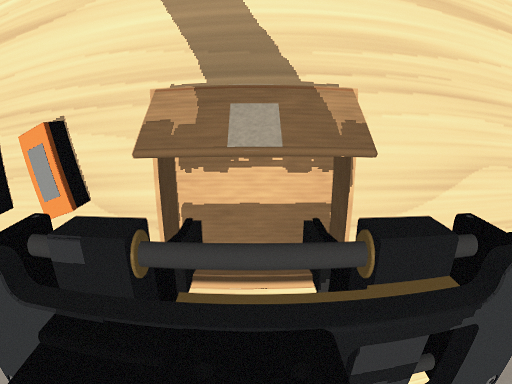

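View pics/d_scene.png

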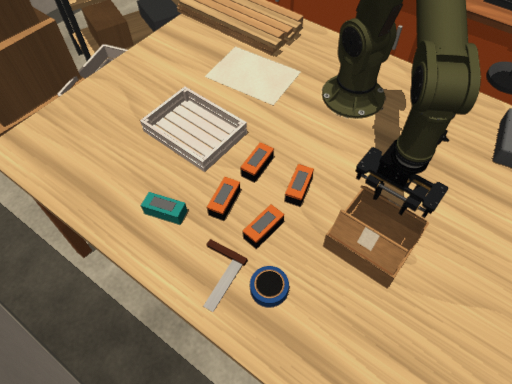

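The fingers are centred over the gap. The far flap spans (133..378, 90..157) in the wrist view. I'll lower them and push the near flap outward, lifting as it swings.

```bash
python3 -m handwheel '[[0.06,0.0,0.001,0.045,0],[0.06,0.0,0.001,0.08,0],[0.06,0.01,0.001,0.08,0],[0.06,0.02,0.001,0.08,0],[0.06,0.03,0.001,0.079,0],[0.06,0.038,0.001,0.078,0],[0.06,0.046,0.001,0.075,0],[0.06,0.054,0.001,0.072,0],[0.06,0.062,0.001,0.069,0],[0.06,0.07,0.001,0.067,0],[0.06,0.078,0.001,0.065,0],[0.06,0.086,0.001,0.063,0],[0.06,0.094,0.001,0.062,0],[0.06,0.1,0.001,0.062,0],[0.06,0.106,0.001,0.062,0],[0.06,0.112,0.001,0.062,0],[0.06,0.112,0.001,0.062,0]]'
python3 - <<'E'
from h import *
for n in("scene","top"): cv2.imwrite(f"pics/e_{n}.png",cv2.resize(read_camera(n)[100:300] if n=="scene" else read_camera(n)[150:310,40:240],None,fx=1.5 if n=="scene" else 3.5,fy=1.5 if n=="scene" else 3.5))
E
```

```text
time_s: 28.95
tool_pos: [0.3718, 0.3376, 0.1261]
tool_rot: [179.8, 0.8, 178.6]
force: [16.3, 1.1, -4.0]
grip_width: 0.0599
```

View pics/e_scene.png

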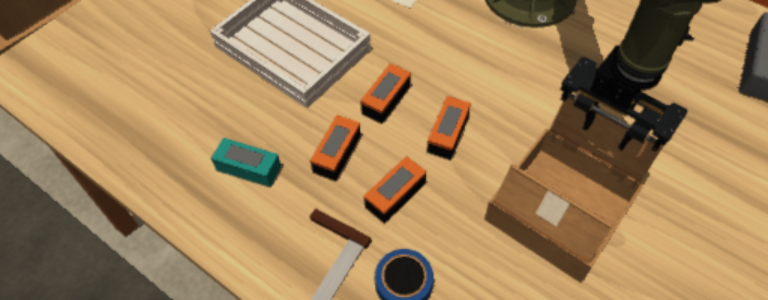

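The near flap is against its stop: the wrist reads 16 N with the flap leaning outward. Now the far flap.

```bash
python3 -m handwheel '[[0.06,-0.02,0,0.0,0],[0.06,-0.06,0,0.01,0],[0.06,-0.1,0,0.014,0],[0.06,-0.135,0,0.014,0],[0.06,-0.15,0,0.014,0],[0.06,-0.158,0,0.014,0],[0.06,-0.166,0,0.012,0],[0.06,-0.174,0,0.009,0],[0.06,-0.182,0,0.006,0],[0.06,-0.19,0,0.003,0],[0.06,-0.198,0,0.001,0],[0.06,-0.206,0,-0.001,0],[0.06,-0.214,0,-0.002,0],[0.06,-0.222,0,-0.002,0],[0.06,-0.229,0,-0.002,0],[0.06,-0.235,0,-0.002,0],[0.06,-0.24,0,-0.002,0],[0.06,-0.24,0,-0.002,0]]'
```

```text
time_s: 30.85
tool_pos: [0.5886, 0.3333, 0.1259]
tool_rot: [-179.8, -2.1, 179.0]
force: [-41.8, -7.7, 26.2]
grip_width: 0.06
```

The far flap is at its stop too, with 42 N on the fingers. I'll back off straight away, rise and look.

```bash
python3 -m handwheel '[[0.08,0.03,0,0,0],[0.08,0.08,0,-0.01,0],[0.08,0.12,0,-0.06,0],[0.08,0.12,-0.02,-0.11,0],[0.08,0.12,-0.06,-0.11,0],[0.08,0.12,-0.1,-0.11,0],[0.08,0.12,-0.15,-0.11,0],[0.08,0.12,-0.15,-0.11,0],[0.08,0.12,-0.15,-0.11,0]]'
python3 - <<'E'
from h import *
S=read_camera("scene");T=read_camera("top")
cv2.imwrite("pics/f_scene.png",S);cv2.imwrite("pics/f_top.png",T)
cv2.imwrite("pics/f1.png",np.hstack([cv2.resize(S[160:300,300:440],(560,560),interpolation=3)[:, :400],cv2.resize(T[170:290,60:190],(400,560),interpolation=3)]))
E
python3 go.py .457 .0715 .09 195
```

```text
time_s: 31.75
tool_pos: [0.4824, 0.1839, 0.2374]
tool_rot: [179.9, 0.1, 178.5]
force: [-0.9, 1.4, 0.9]
grip_width: 0.08
t 31.85 pos [0.4817 0.1862 0.2368] rot [180.    0.  178.8] grip 0.08 | shift [ 0.0224 -0.1153  0.1467] twist -0.2829 rows>= 3.8
```

View pics/f_scene.png

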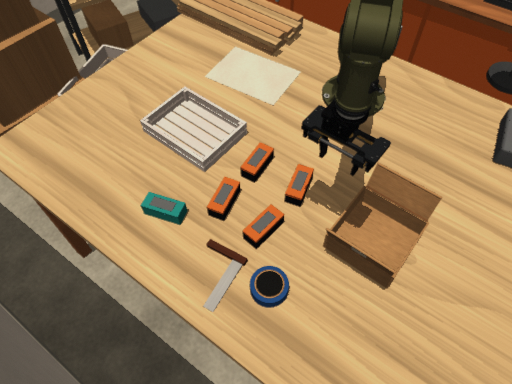

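View pics/f_top.png

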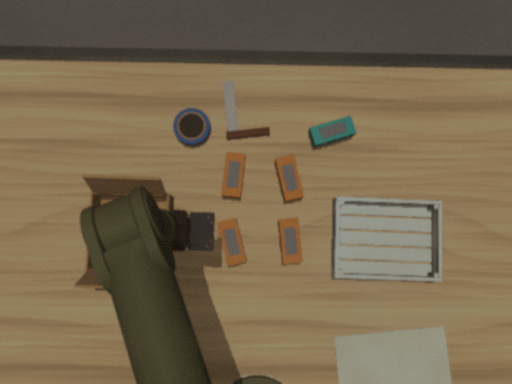

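Both flaps lean outward in the top view: near edge at row 285, far edge at row 180. All four cases are where I put them. I'll re-measure the cases now.

```bash
cat > meas.py <<'E'
from h import *
import sys
def meas(S,T):
    Tc=[r for r,c in cases("top",T,150)]; Sc=[r for r,c in cases("scene",S,250) if r[0][1]>100]
    for t in Tc:
        X=atz("top",t[0],.046)[0]; u=proj("scene",X)[0]
        s=min(Sc,key=lambda r:np.hypot(*(np.array(r[0])-u)))
        X2,res=tri([("top",t[0]),("scene",s[0])])
        B=atz("top",cv2.boxPoints(t),.046); e=[B[1]-B[0],B[2]-B[1]]; L=[np.linalg.norm(v) for v in e]; v=e[int(np.argmax(L))]
        print(np.round(X,4),"tri",np.round(X2,4),"size",np.round(sorted(L),3),"yaw",round((np.degrees(np.arctan2(v[1],v[0]))+90)%180-90,1),"d",np.round(np.subtract(s[0],u),1))
if __name__=="__main__":
    if len(sys.argv)>1: meas(cv2.imread(f"pics/{sys.argv[1]}_scene.png"),cv2.imread(f"pics/{sys.argv[1]}_top.png"))
    else: meas(read_camera("scene"),read_camera("top"))
E
python3 meas.py f; python3 go.py .457 .0715 .09 195
```

```text
[ 0.4639 -0.0808  0.046 ] tri [ 0.464  -0.0812  0.0432] size [0.048 0.107] yaw 6.0 d [-0.2  0.5]
[0.456  0.0701 0.046 ] tri [0.456  0.0704 0.0372] size [0.048 0.113] yaw 15.1 d [-0.2  1.8]
[ 0.6259 -0.0772  0.046 ] tri [ 0.6276 -0.0787  0.0391] size [0.049 0.114] yaw 13.8 d [-1.1  1.4]
[0.6319 0.0691 0.046 ] tri [0.6335 0.0689 0.0376] size [0.047 0.114] yaw -5.3 d [-0.7  1.9]
t 31.85 pos [0.4817 0.1862 0.2368] rot [180.    0.  178.8] grip 0.08 | shift [ 0.0224 -0.1153  0.1467] twist -0.2829 rows>= 3.8
```

```bash
python3 -m handwheel '[[0.08,0.023,-0.116,0.12,-0.283],[0.08,0.023,-0.116,0.12,-0.283],[0.08,0.023,-0.116,0.12,-0.283],[0.08,0.023,-0.116,0.12,-0.283],[0.08,0.023,-0.116,0.12,-0.283],[0.08,0.023,-0.116,0.14,-0.283],[0.08,0.023,-0.116,0.175,-0.283],[0.08,0.023,-0.116,0.175,-0.283],[0.08,0.023,-0.116,0.175,-0.283]]'; python3 go.py .457 .071 .0100 195
```

```text
time_s: 32.75
tool_pos: [0.457, 0.0711, 0.0626]
tool_rot: [-179.9, 0.0, -164.9]
force: [0.3, -0.5, 0.2]
grip_width: 0.0804
t 32.75 pos [0.457  0.0711 0.0626] rot [-179.9    0.  -164.9] grip 0.0804 | shift [ 0.     -0.0001  0.0526] twist 0.0014 rows>= 1.1
```

```bash
python3 -m handwheel '[[0.08,0,0,0.025,0],[0.08,0,0,0.048,0],[0.08,0,0,0.053,0],[0.045,0,0,0.053,0],[0.045,0,0,0.053,0],[0.045,0,0,0.053,0],[0.045,0,0,0.053,0],[0.045,0,0,0.053,0]]' 55; python3 -m handwheel '[[0.045,0,0,-0.04,0],[0.045,0,0,-0.08,0],[0.045,0,0,-0.11,0],[0.045,0,0,-0.11,0],[0.045,0,0,-0.11,0],[0.045,0,0,-0.11,0]]'; python3 go.py .4784 .3765 .12 178.7
```

```text
time_s: 33.55
tool_pos: [0.4563, 0.0707, 0.0093]
tool_rot: [179.9, 0.1, -165.0]
force: [-1.0, 0.2, 3.8]
grip_width: 0.0492
time_s: 34.15
tool_pos: [0.4541, 0.0693, 0.1167]
tool_rot: [-180.0, -0.2, -165.0]
force: [-0.7, 0.3, -5.4]
grip_width: 0.0498
t 34.15 pos [0.4541 0.0693 0.1167] rot [-180.    -0.2 -165. ] grip 0.0498 | shift [-0.1027  0.2905 -0.0039] twist 0.2839 rows>= 6.2
```

```bash
python3 -m handwheel '[[0.045,-0.01,0.03,-0.01,0.06],[0.045,-0.025,0.07,-0.01,0.14],[0.045,-0.042,0.12,-0.01,0.284],[0.045,-0.06,0.17,-0.01,0.284],[0.045,-0.077,0.22,-0.01,0.284],[0.045,-0.093,0.265,-0.01,0.284],[0.045,-0.101,0.29,-0.01,0.284],[0.045,-0.101,0.29,-0.01,0.284],[0.045,-0.101,0.29,-0.01,0.284],[0.045,-0.101,0.29,-0.01,0.284]]'; python3 go.py .4784 .3765 .015 178.7;  python3 - <<'E'
from h import *
for n in("scene","wrist"): cv2.imwrite(f"pics/g_{n}.png",read_camera(n))
E
```

```text
time_s: 35.15
tool_pos: [0.4784, 0.3736, 0.1267]
tool_rot: [-179.8, -0.1, 178.6]
force: [-0.7, -0.5, -4.6]
grip_width: 0.0496
t 35.15 pos [0.4784 0.3736 0.1267] rot [-1.798e+02 -1.000e-01  1.786e+02] grip 0.0496 | shift [-1.000e-04  3.300e-03  1.117e-01] twist -0.0021 rows>= 2.2
```

View pics/g_wrist.png

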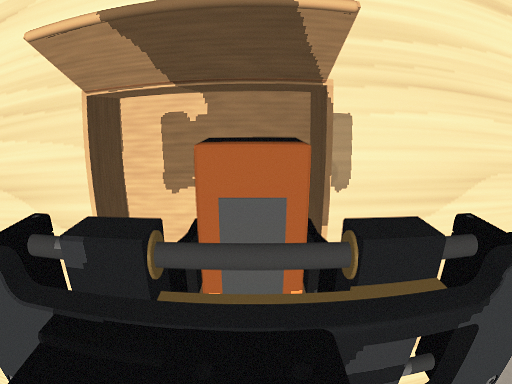

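View pics/g_scene.png

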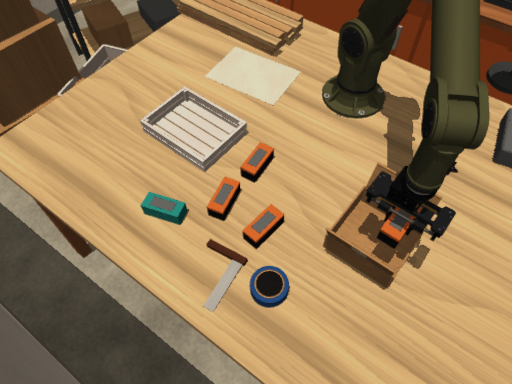

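Run:
```python
from h import *
P=camera_params("wrist")
print(atz("wrist",[(87,93),(331,84)],.071,P).round(4))
a=np.radians(-1.3);R=np.array([[np.cos(a),-np.sin(a)],[np.sin(a),np.cos(a)]])
for l in [(.1,.1,.07),(.1,-.1,.07),(.095,.095,.07),(.095,-.095,.07),(.095,.095,.005),(.095,-.095,.005)]:
    print(l,proj("wrist",np.r_[R@np.array(l[:2])+[.4774,.3345],l[2]],P).round(1))
```

```text
[[0.3807 0.2439 0.071 ]
 [0.3855 0.4351 0.071 ]]
(0.1, 0.1, 0.07) [[317.7 309.1]]
(0.1, -0.1, 0.07) [[109.8 302.4]]
(0.095, 0.095, 0.07) [[312.9 305.1]]
(0.095, -0.095, 0.07) [[113.1 298.8]]
(0.095, 0.095, 0.005) [[302.5 270.6]]
(0.095, -0.095, 0.005) [[135.2 267.6]]
```

In the wrist view up is -x, so the flap at the top is the near one, and the carton measures 2-3 mm further +y. My placement margins cover that. Lowering case A in.

```bash
python3 -m handwheel '[[0.045,0,0.003,0.04,-0.002],[0.045,0,0.003,0.075,-0.002],[0.045,0,0.003,0.095,-0.002],[0.045,0,0.003,0.105,-0.002],[0.045,0,0.003,0.11,-0.002],[0.045,0,0.003,0.113,-0.002],[0.045,0,0.003,0.114,-0.002],[0.056,0,0.003,0.113,-0.002],[0.056,0,0.003,0.113,-0.002],[0.056,0,0.003,0.113,-0.002]]'; python3 ob.py;python3 -m handwheel '[[0.056,0,0,-0.03,0],[0.056,0,0,-0.07,0],[0.056,0,0,-0.12,0],[0.07,0,-0.04,-0.14,0],[0.07,0,-0.09,-0.14,0],[0.07,0,-0.13,-0.14,0],[0.08,0,-0.13,-0.14,0],[0.08,0,-0.13,-0.14,0]]'
python3 - <<'E'
from h import *
for n in("scene","top","wrist"): cv2.imwrite(f"pics/i_{n}.png",read_camera(n))
E
python3 meas.py i; python3 go.py .634 .070 .09 174.3
```

```text
time_s: 36.25
tool_pos: [0.4796, 0.3798, 0.017]
tool_rot: [179.9, 0.1, 178.8]
force: [0.1, 0.0, 0.1]
grip_width: 0.0557
t 36.25 F_tool [-0.12  0.04 -0.11] T_tool [-0.011  0.049 -0.018] w 0.0557 p [0.4796 0.3798 0.017 ] q [-70.  28.  37. 102. -19.  57.  63.]
time_s: 37.05
tool_pos: [0.4764, 0.2487, 0.1565]
tool_rot: [179.8, 0.0, 178.7]
force: [-0.3, -0.1, 0.1]
grip_width: 0.0771
[ 0.463 -0.081  0.046] tri [ 0.4632 -0.0816  0.0419] size [0.049 0.108] yaw 6.0 d [-0.3  0.8]
[ 0.6259 -0.0779  0.046 ] tri [ 0.6275 -0.0792  0.0385] size [0.05  0.115] yaw 13.6 d [-0.8  1.5]
[0.632  0.0694 0.046 ] tri [0.6336 0.0691 0.0379] size [0.047 0.114] yaw -4.4 d [-0.7  1.8]
t 37.2 pos [0.4758 0.2507 0.1558] rot [180.    0.  178.9] grip 0.0793 | shift [-0.1615 -0.1778  0.0657] twist 0.081 rows>= 5.0
```

View pics/i_wrist.png

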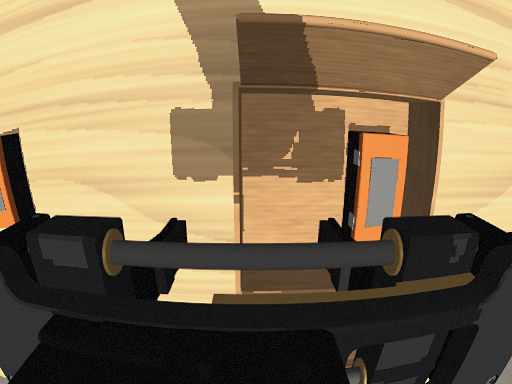

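View pics/i_scene.png

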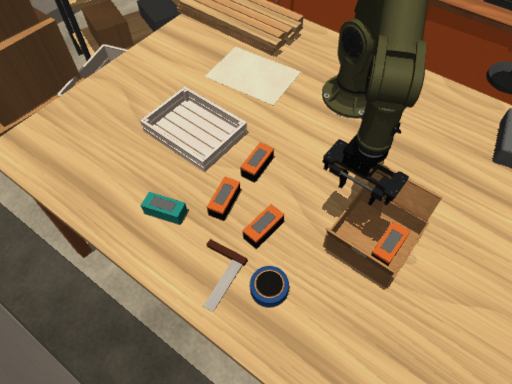

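Case A lies flat in the carton at scene pixel (391,242). Now D.

```bash
python3 -m handwheel '[[0.08,-0.08,-0.09,0.02,0.07],[0.08,-0.162,-0.178,0.05,0.07],[0.08,-0.162,-0.178,0.05,0.07],[0.08,-0.162,-0.178,0.05,0.07],[0.08,-0.162,-0.178,0.05,0.07],[0.08,-0.162,-0.178,0.05,0.07],[0.08,-0.162,-0.178,0.095,0.07],[0.08,-0.162,-0.178,0.095,0.07],[0.08,-0.162,-0.178,0.095,0.07]]'; python3 go.py .6345 .0695 .0100 174.8
```

```text
time_s: 38.1
tool_pos: [0.6334, 0.0692, 0.0598]
tool_rot: [-179.9, -0.1, 174.9]
force: [0.3, 0.0, 0.8]
grip_width: 0.08
t 38.1 pos [0.6334 0.0692 0.0598] rot [-1.799e+02 -1.000e-01  1.749e+02] grip 0.08 | shift [-0.0012  0.0004  0.0498] twist 0.0022 rows>= 1.0
```

```bash
python3 -m handwheel '[[0.08,0,0,0.025,0],[0.08,0,0,0.045,0],[0.08,0,0,0.051,0],[0.045,0,0,0.051,0],[0.045,0,0,0.051,0],[0.045,0,0,0.051,0],[0.045,0,0,0.051,0],[0.045,0,0,0.051,0]]' 55; python3 -m handwheel '[[0.045,0,0,-0.04,0],[0.045,0,0,-0.08,0],[0.045,0,0,-0.11,0],[0.045,0,0,-0.11,0],[0.045,0,0,-0.11,0],[0.045,0,0,-0.11,0]]'; python3 go.py .478 .295 .12 178.7
```

```text
time_s: 38.9
tool_pos: [0.635, 0.0693, 0.0106]
tool_rot: [179.8, 0.1, 174.8]
force: [0.1, -0.3, 3.3]
grip_width: 0.0494
time_s: 39.5
tool_pos: [0.6324, 0.0678, 0.1171]
tool_rot: [-179.9, -0.2, 174.8]
force: [-0.4, 0.9, -4.9]
grip_width: 0.0497
t 39.5 pos [0.6324 0.0678 0.1171] rot [-179.9   -0.2  174.8] grip 0.0497 | shift [ 0.1743  0.2122 -0.0024] twist -0.0679 rows>= 5.5
```

```bash
python3 -m handwheel '[[0.045,0.04,0.01,-0.01,-0.068],[0.045,0.09,0.03,-0.01,-0.068],[0.045,0.135,0.05,-0.01,-0.068],[0.045,0.165,0.08,-0.01,-0.068],[0.045,0.174,0.12,-0.01,-0.068],[0.045,0.174,0.165,-0.01,-0.068],[0.045,0.174,0.2,-0.01,-0.068],[0.045,0.174,0.212,-0.01,-0.068],[0.045,0.174,0.212,-0.01,-0.068],[0.045,0.174,0.212,-0.01,-0.068],[0.045,0.174,0.212,-0.01,-0.068]]'; python3 go.py .478 .295 .016 178.7
```

```text
time_s: 40.6
tool_pos: [0.4803, 0.2919, 0.1289]
tool_rot: [-179.9, -0.1, 178.5]
force: [0.2, 0.8, -4.1]
grip_width: 0.0495
t 40.6 pos [0.4803 0.2919 0.1289] rot [-1.799e+02 -1.000e-01  1.785e+02] grip 0.0495 | shift [0.0023 0.0032 0.1129] twist -0.0033 rows>= 2.3
```

```bash
python3 -m handwheel '[[0.045,0.002,0,0.04,-0.003],[0.045,0.002,0,0.075,-0.003],[0.045,0.002,0,0.095,-0.003],[0.045,0.002,0,0.105,-0.003],[0.045,0.002,0,0.11,-0.003],[0.045,0.002,0,0.114,-0.003],[0.045,0.002,0,0.116,-0.003],[0.056,0.002,0,0.115,-0.003],[0.056,0.002,0,0.115,-0.003],[0.056,0.002,0,0.115,-0.003]]'; python3 ob.py;python3 -m handwheel '[[0.056,0,0,-0.03,0],[0.056,0,0,-0.07,0],[0.056,0,0,-0.12,0],[0.07,0,-0.04,-0.14,0],[0.07,0,-0.09,-0.14,0],[0.07,0,-0.14,-0.14,0],[0.08,0,-0.18,-0.14,0],[0.08,0,-0.18,-0.14,0]]'
python3 - <<'E'
from h import *
for n in("scene","top","wrist"): cv2.imwrite(f"pics/j_{n}.png",read_camera(n))
E
python3 meas.py j; python3 go.py .4645 -.0805 .09 6; python3 go.py .4645 -.0805 .09 186
```

```text
time_s: 41.6
tool_pos: [0.4791, 0.2955, 0.0157]
tool_rot: [179.9, 0.1, 178.9]
force: [0.1, -0.1, 0.3]
grip_width: 0.0551
t 41.6 F_tool [-0.07 -0.11 -0.31] T_tool [-0.065 -0.091  0.049] w 0.0551 p [0.4791 0.2955 0.0157] q [-69.  23.  41. 109. -18.  54.  69.]
time_s: 42.4
tool_pos: [0.4751, 0.1084, 0.1552]
tool_rot: [179.9, 0.0, 178.3]
force: [-0.2, 0.3, 0.9]
grip_width: 0.0769
[0.477  0.2945 0.046 ] tri [0.4773 0.2946 0.0438] size [0.052 0.115] yaw -0.6 d [-0.4  0.5]
[0.4796 0.3793 0.046 ] tri [0.4797 0.3796 0.0448] size [0.053 0.117] yaw -0.5 d [-0.1  0.3]
[ 0.6261 -0.0774  0.046 ] tri [ 0.6277 -0.0789  0.0391] size [0.049 0.114] yaw 13.8 d [-0.9  1.4]
t 42.55 pos [0.4748 0.1156 0.155 ] rot [179.9   0.  178.9] grip 0.0794 | shift [ 0.0065 -0.1964  0.0646] twist 3.0172 rows>= 20.1
t 42.55 pos [0.4748 0.1156 0.155 ] rot [179.9   0.  178.9] grip 0.0794 | shift [ 0.0065 -0.1964  0.0646] twist -0.1244 rows>= 4.1
```

View pics/j_scene.png

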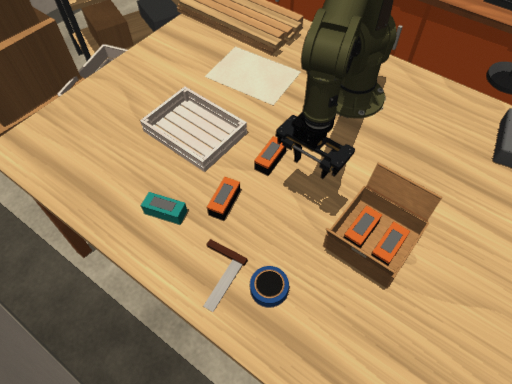

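View pics/j_wrist.png

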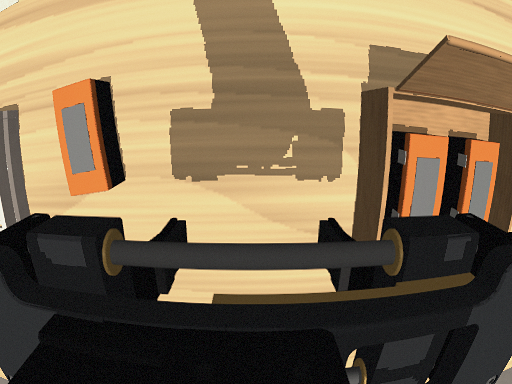

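Both cases in the carton are flat; their tops triangulate at z≈0.044. Case B has been knocked, from scene (257,162) to about (270,154). I'll re-measure it with the wrist and scene cameras.

Run:
```python
from h import *
P=camera_params("wrist"); im=cv2.imread("pics/j_wrist.png")
for r,c in cases("wrist",im,400):
    b=cv2.approxPolyDP(c,6,True)[:,0]
    print(r[0],b.tolist())
    X=atz("wrist",b,.046,P); print(X[:,:2].round(4).tolist(),X[:,:2].mean(0).round(4))
for r,c in cases("scene",cv2.imread("pics/j_scene.png"),150): print(np.round(r[0]),np.round(r[1]),r[2])
```

```text
(477.9564514160156, 179.77365112304688) [[466, 140], [457, 210], [467, 212], [475, 161], [491, 161], [487, 221], [499, 143]]
[[0.422, 0.3527], [0.5025, 0.3515], [0.5058, 0.3688], [0.4451, 0.3704], [0.4443, 0.399], [0.5198, 0.4092], [0.4221, 0.4111]] [0.4659 0.3804]
(423.1024475097656, 176.06112670898438) [[408, 133], [398, 212], [409, 215], [416, 157], [439, 157], [438, 215], [448, 137]]
[[0.4187, 0.2728], [0.5011, 0.2686], [0.5051, 0.2831], [0.4428, 0.2842], [0.4421, 0.3146], [0.5071, 0.3233], [0.4202, 0.3254]] [0.4625 0.296 ]
(80.75675964355469, 137.04054260253906) [[90, 79], [52, 91], [71, 195], [111, 186]]
[[0.3573, -0.0419], [0.3621, -0.092], [0.4757, -0.0791], [0.4671, -0.0262]] [ 0.4156 -0.0598]
[391. 242.] [21. 40.] 33.6900634765625
[363. 225.] [20. 39.] 36.869895935058594
[223. 195.] [17. 38.] 29.05460548400879
[269. 153.] [16. 33.] 36.86989974975586
[451.  52.] [104. 120.] 90.0
[296.  10.] [20. 57.] 90.0
```

```bash
python3 - <<'E'
from h import *
print(atz("scene",[(269,153.5)],.046))
E
python3 go.py .438 -.057 .12 187
```

```text
[[ 0.42827195 -0.06024753  0.046     ]]
t 42.55 pos [0.4748 0.1156 0.155 ] rot [179.9   0.  178.9] grip 0.0794 | shift [ 0.0335 -0.1733  0.0347] twist -0.1418 rows>= 3.6
```

```bash
python3 -m handwheel '[[0.08,0.033,-0.173,0.035,-0.142],[0.08,0.033,-0.173,0.035,-0.142],[0.08,0.033,-0.173,0.035,-0.142],[0.08,0.033,-0.173,0.035,-0.142],[0.08,0.033,-0.173,0.035,-0.142],[0.08,0.033,-0.173,0.035,-0.142],[0.08,0.033,-0.173,0.035,-0.142]]'
python3 - <<'E'
from h import *
P=camera_params("wrist"); im=read_camera("wrist")
r,c=max(cases("wrist",im,400),key=lambda q:cv2.contourArea(q[1]))
b=cv2.approxPolyDP(c,6,True)[:,0]; X=atz("wrist",b,.046,P)
print(b.tolist(),X[:,:2].round(4).tolist())
cv2.imwrite("pics/k_wrist.png",im)
S=read_camera("scene"); cv2.imwrite("pics/k_scene.png",S); cv2.imwrite("pics/k_sc.png",cv2.resize(S[110:230,180:320],None,fx=5,fy=5,interpolation=3))
E
python3 go.py .438 -.057 .01 187
```

```text
time_s: 43.25
tool_pos: [0.439, -0.0557, 0.1199]
tool_rot: [-180.0, 0.0, -172.8]
force: [-0.9, -0.2, -0.3]
grip_width: 0.0803
[[217, 100], [217, 237], [273, 238], [279, 102]] [[0.3608, -0.0927], [0.475, -0.0812], [0.4698, -0.0331], [0.3565, -0.0443]]
t 43.35 pos [ 0.4388 -0.056   0.1199] rot [-180.     0.  -172.8] grip 0.0802 | shift [ 0.001  -0.0008  0.1099] twist 0.0031 rows>= 2.2
```

View pics/k_wrist.png

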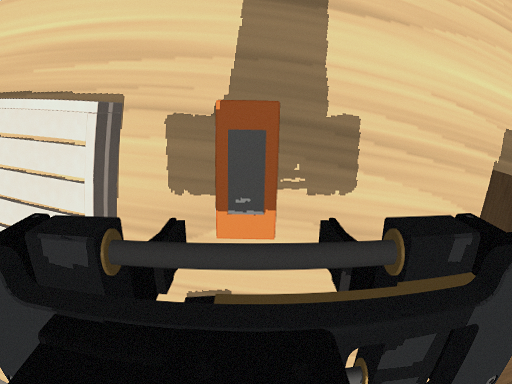

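View pics/k_sc.png

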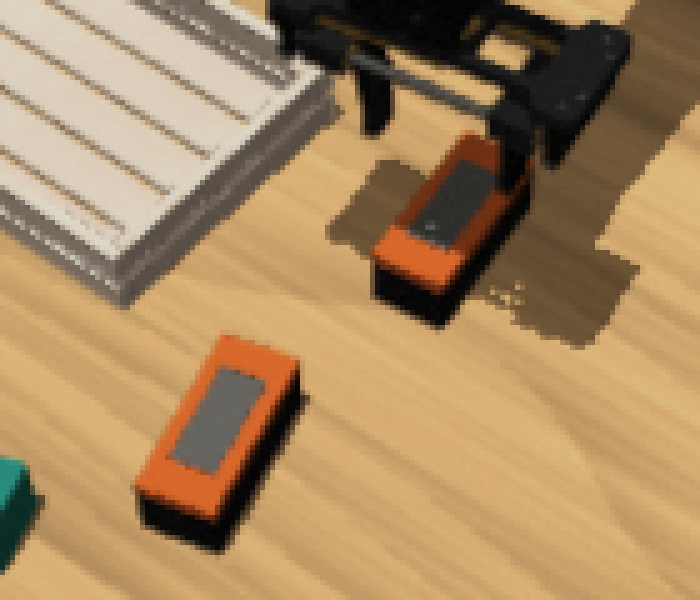

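Case B is now at about (0.4155,-0.063), yaw 5.7°, with its centre just inside the reach limit. I'll grip it 20 mm off-centre, at x≈0.435.

```bash
python3 -m handwheel '[[0.08,0.005,-0.005,0.03,0.026],[0.08,0.005,-0.005,0.07,0.026],[0.08,0.005,-0.005,0.095,0.026],[0.08,0.005,-0.005,0.108,0.026],[0.08,0.005,-0.005,0.11,0.026]]'; python3 ob.py
```

```text
time_s: 43.85
tool_pos: [0.4325, -0.0628, 0.0079]
tool_rot: [-179.8, -0.2, -174.4]
force: [-0.3, 0.4, -0.0]
grip_width: 0.08
t 43.85 F_tool [0.22 0.38 0.05] T_tool [-0.027 -0.035 -0.024] w 0.08 p [ 0.4325 -0.0628  0.0079] q [-56.  11.  65. 127. -13.  50. 113.]
```

Joint 3 is at 65° with its limit at 71°, so before gripping I'll rise and turn the tool half a turn the other way. That also suits the crate.

```bash
python3 -m handwheel '[[0.08,0,0,-0.03,0],[0.08,0,0,-0.07,0],[0.08,-0.01,0,-0.11,0.1],[0.08,-0.03,0,-0.12,0.25],[0.08,-0.05,0,-0.12,0.4]]';python3 ob.py; python3 -m handwheel '[[0.08,0,0,0,0.15],[0.08,0,0,0,0.3],[0.08,0,0,0,0.45],[0.08,0,0,0,0.6],[0.08,0,0,0,0.75]]';python3 ob.py
```

```text
time_s: 44.35
tool_pos: [0.4872, -0.0562, 0.1336]
tool_rot: [179.4, 0.3, 162.4]
force: [-1.5, -0.4, -0.2]
grip_width: 0.0801
t 44.35 F_tool [ 1.29 -0.8   0.22] T_tool [ 0.101  0.051 -0.056] w 0.0801 p [ 0.4872 -0.0562  0.1336] q [-61.   2.  67. 114.  -3.  65.  80.]
time_s: 44.85
tool_pos: [0.4843, -0.0578, 0.1305]
tool_rot: [179.9, 0.0, 119.3]
force: [-0.0, -0.6, -0.6]
grip_width: 0.0801
t 44.85 F_tool [-0.52 -0.35  0.59] T_tool [ 0.079 -0.022 -0.02 ] w 0.0801 p [ 0.4843 -0.0578  0.1305] q [-62.   3.  68. 114.  -3.  65.  37.]
```

```bash
python3 go.py .45 .14 .16 119; python3 go.py .45 .14 .16 90
```

```text
t 44.85 pos [ 0.4843 -0.0578  0.1305] rot [179.9   0.  119.3] grip 0.0801 | shift [ 0.1893  0.067  -0.0294] twist 0.0057 rows>= 4.1
t 44.85 pos [ 0.4843 -0.0578  0.1305] rot [179.9   0.  119.3] grip 0.0801 | shift [ 0.1893  0.067  -0.0294] twist 0.5118 rows>= 4.1
```

```bash
python3 -m handwheel '[[0.08,0.045,0.016,-0.03,0.1],[0.08,0.09,0.032,-0.03,0.2]]'; python3 ob.py; python3 -m handwheel '[[0.08,0.045,0.016,0,0.1],[0.08,0.09,0.032,0,0.2],[0.08,0.09,0.032,0,0.2]]';python3 ob.py
```

```text
time_s: 45.05
tool_pos: [0.4733, 0.0094, 0.157]
tool_rot: [179.9, 0.0, 109.4]
force: [0.6, 1.1, -0.0]
grip_width: 0.0796
t 45.05 F_tool [0.82 0.93 0.04] T_tool [ 0.008 -0.027  0.015] w 0.0796 p [0.4733 0.0094 0.157 ] q [-69.  -5.  63. 114.   5.  68.  11.]
time_s: 45.35
tool_pos: [0.471, 0.114, 0.1561]
tool_rot: [179.9, -0.2, 98.9]
force: [-0.6, -0.5, -0.5]
grip_width: 0.0799
t 45.35 F_tool [-0.44 -0.73  0.49] T_tool [ 0.084 -0.096 -0.002] w 0.0799 p [0.471  0.114  0.1561] q [-73.  -1.  56. 113.   1.  68.  -8.]
```

```bash
python3 -m handwheel '[[0.08,-0.008,0.05,0,0],[0.08,-0.016,0.1,0,0],[0.08,-0.024,0.15,0,0.0],[0.08,-0.032,0.2,0,0.0],[0.08,-0.032,0.2,0,0.0]]'; python3 ob.py
```

```text
time_s: 45.85
tool_pos: [0.6777, 0.1025, 0.153]
tool_rot: [-179.9, 0.3, 98.4]
force: [-0.7, -0.1, -0.6]
grip_width: 0.08
t 45.85 F_tool [ 0.03 -0.66  0.61] T_tool [ 0.121 -0.092  0.008] w 0.08 p [0.6777 0.1025 0.153 ] q [-48.  34.  54.  84. -27.  76.  16.]
```

```bash
python3 -m handwheel '[[0.08,-0.05,0,0,0.1],[0.08,-0.1,0,0,0.2],[0.08,-0.15,-0.005,0,0.3]]'; python3 ob.py;  python3 -m handwheel '[[0.08,-0.05,0,0,0.1],[0.08,-0.1,0,0,0.2],[0.08,-0.1,0,0,0.3]]'; python3 ob.py
```

```text
time_s: 46.15
tool_pos: [0.6911, -0.0463, 0.1555]
tool_rot: [-180.0, 0.0, 81.1]
force: [0.6, -0.1, -0.2]
grip_width: 0.0798
t 46.15 F_tool [0.01 0.65 0.19] T_tool [ 0.004 -0.088  0.025] w 0.0798 p [ 0.6911 -0.0463  0.1555] q [-37.  36.  58.  83. -31.  78.  14.]
time_s: 46.45
tool_pos: [0.6715, -0.1556, 0.157]
tool_rot: [179.9, 0.3, 63.0]
force: [-0.8, -1.2, -0.2]
grip_width: 0.0803
t 46.45 F_tool [-1.41 -0.2   0.2 ] T_tool [ 0.074 -0.175  0.009] w 0.0803 p [ 0.6715 -0.1556  0.157 ] q [-30.  38.  62.  83. -33.  79.   6.]
```

Joint 3 keeps creeping up. I'll identify the arm's kinematics from the logged states so I can predict which paths bring it back.

```bash
cat > kin.py <<'E'
import numpy as np, itertools
from scipy.spatial.transform import Rotation as Ro
from cell import get_obs
D=[([-75.56690064,18.43667505,-4.0158013,83.17473859,1.29531948,78.54018056,-3.25959327],[.15303999,.63116279,.22149],166.377),
([-36,9,26,113,-4,59,97],[.5039,.0829,.0785],195),([-31,4,39,118,-3,59,106],[.4684,-.082,.0845],186),([-25,26,38,95,-18,64,122],[.6331,-.0766,.0837],194),
([-36,33,40,88,-22,67,91],[.6846,.0664,.0803],174),([-70,28,37,102,-19,57,63],[.4796,.3798,.017],178.8),([-69,23,41,109,-18,54,69],[.4791,.2955,.0157],178.8),
([-56,11,65,127,-13,50,113],[.4325,-.0628,.0079],185.6),([-62,3,68,114,-3,65,37],[.4843,-.0578,.1305],119.3)]
o=get_obs(); D.append((list(o["qpos"]),list(o["tool_pos"]),o["tool_rot"][2]))
def fk(q,L,s,off):
    # frames: z rolls at odd joints, y pitch at even
    q=np.radians(q)
    R=np.eye(3);p=np.zeros(3);
    for i in range(7):
        ax="z" if i%2==0 else "y"
        if i%2==0: pass
        R=R@Ro.from_euler(ax,s[i]*q[i]+off[i]).as_matrix()
        if i==0: p=p+R@np.array([0,0,L[0]])
        if i==2: p=p+R@np.array([L[4],0,L[1]])
        if i==4: p=p+R@np.array([L[5],0,L[2]])
        if i==6: p=p+R@np.array([0,0,L[3]])
        if i==3: p=p+R@np.array([-L[4],0,0])
        if i==5: p=p+R@np.array([L[6],0,0])
    return p,R
E
python3 - <<'E'
from kin import *
from scipy.optimize import least_squares
best=[]
for s3,s4,s5,s6,s7 in itertools.product([1,-1],repeat=5):
    s=[-1,1,s3,s4,s5,s6,s7]
    for o7 in(0,np.pi/2,np.pi,-np.pi/2):
        e=0
        for q,p,y in D:
            _,R=fk(q,np.zeros(7),s,[0]*6+[o7]); T=Ro.from_euler("xyz",[180,0,y],degrees=True).as_matrix()
            e+=np.linalg.norm(Ro.from_matrix(R.T@T).as_rotvec())
        best.append((e/len(D),s,o7))
best.sort(key=lambda b:b[0])
for b in best[:3]: print(np.degrees(b[0]),b[1:])
_,s,o7=best[0]
f=lambda L:np.concatenate([ (fk(q,L,s,[0]*6+[o7])[0]-p) for q,p,y in D])
r=least_squares(f,[.3,.4,.4,.25,0,0,0]); print(r.x.round(4),np.abs(r.fun).reshape(-1,3).round(3).tolist())
E
```

```text
0.6714801830393071 ([-1, 1, -1, 1, -1, 1, -1], 1.5707963267948966)
27.053932746718573 ([-1, 1, -1, 1, 1, 1, -1], 1.5707963267948966)
28.81000543330453 ([-1, 1, -1, -1, 1, -1, -1], 1.5707963267948966)
[-0.0059  0.4483  0.4952  0.1101 -0.025  -0.0276 -0.0535] [[0.026, 0.013, 0.001], [0.003, 0.018, 0.001], [0.006, 0.022, 0.005], [0.003, 0.007, 0.007], [0.004, 0.002, 0.003], [0.0, 0.002, 0.003], [0.001, 0.004, 0.006], [0.002, 0.005, 0.005], [0.001, 0.016, 0.006], [0.009, 0.0, 0.001]]
```

```bash
cat >> kin.py <<'E'
S=[-1,1,-1,1,-1,1,-1]; O=[0]*6+[np.pi/2]
def fk2(q,V):
    q=np.radians(q);R=np.eye(3);p=np.zeros(3);V=np.reshape(V,(7,3))
    for i in range(7):
        R=R@Ro.from_euler("z" if i%2==0 else "y",S[i]*q[i]+O[i]).as_matrix(); p=p+R@V[i]
    return p,R
def jac(q,V):
    J=np.zeros((6,7));p0,R0=fk2(q,V)
    for i in range(7):
        d=np.array(q,float);d[i]+=.01;p,R=fk2(d,V)
        J[:3,i]=(p-p0)/np.radians(.01);J[3:,i]=Ro.from_matrix(R@R0.T).as_rotvec()/np.radians(.01)
    return J,p0,R0
def sim(q,way,V,lam=0.0,N=25,w=None):
    q=np.array(q,float); out=[]
    W=np.eye(7) if w is None else np.diag(w)
    for (x,y,z,yaw) in way:
        p0,R0=fk2(q,V); y0=np.degrees(np.arctan2(R0[1,0],R0[0,0])); dy=yaw-y0
        for k in range(1,N+1):
            J,p,R=jac(q,V); tp=p0+(np.array([x,y,z])-p0)*k/N; T=Ro.from_euler("xyz",[180,0,y0+dy*k/N],degrees=True).as_matrix()
            e=np.r_[tp-p,Ro.from_matrix(T@R.T).as_rotvec()]
            q=q+np.degrees(W@J.T@np.linalg.solve(J@W@J.T+lam*np.eye(6),e))
        out.append(q.copy())
    return out
E
python3 - <<'E'
from kin import *
from scipy.optimize import least_squares
ref=np.zeros((7,3));ref[0,2]=.35;ref[2,2]=.42;ref[4,2]=.45;ref[6,2]=.3
f=lambda v:np.concatenate([(fk2(q,v)[0]-p)/(.003) for q,p,y in D]+[(v-ref.ravel())/.08])
r=least_squares(f,ref.ravel()); V=r.x; np.save("V.npy",V); print(V.reshape(7,3).round(3)); print((np.abs(r.fun[:3*len(D)])*.003).reshape(-1,3).round(3).tolist())
# validate: from D(y) far to now path; from (-62,3,68..) etc
o=D[8]
a=sim(o[0],[(.4733,.0094,.157,109.4),(.471,.114,.156,98.9),(.6777,.1025,.153,98.4),(.6911,-.0463,.1555,81.1),(.6715,-.1556,.157,63)],V)
for q in a: print(q.round(0))
print("A->B"); print(sim(D[1][0],[(.4578,.0706,.0795,195),(.457,.071,.1,195),(.4651,-.081,.1,186),(.4684,-.082,.0845,186)],V)[-1].round(0))
E
```

```text
[[ 0.025 -0.006  0.16 ]
 [-0.032 -0.006  0.022]
 [ 0.026  0.002  0.442]
 [-0.012  0.002  0.025]
 [-0.002 -0.009  0.475]
 [ 0.012 -0.009 -0.003]
 [ 0.001  0.003  0.297]]
[[0.002, 0.0, 0.0], [0.001, 0.004, 0.001], [0.001, 0.002, 0.002], [0.003, 0.003, 0.003], [0.004, 0.004, 0.002], [0.001, 0.004, 0.002], [0.003, 0.004, 0.002], [0.004, 0.002, 0.001], [0.003, 0.002, 0.0], [0.0, 0.002, 0.0]]
[-66.  -6.  59. 114.   5.  69.  11.]
[-70.  -2.  52. 113.   1.  68.  -9.]
[-45.  32.  50.  84. -25.  76.  15.]
[-35.  34.  54.  83. -28.  77.  12.]
[-28.  36.  58.  83. -31.  78.   5.]
A->B
[   3.    4.    5.  117.   -0.   59. 1543.]
```

Run:
```python
from kin import *
V=np.load("V.npy"); o=get_obs(); q0=np.array(o["qpos"]); print(q0.round(1))
tests={"crate":[(.47,-.25,.14,0)],"C":[(.63,-.077,.14,14)],"B":[(.45,-.06,.14,6),(.435,-.061,.01,6)],"C-B":[(.63,-.077,.14,14),(.45,-.06,.14,6),(.435,-.061,.01,6)],"far-crate":[(.63,-.35,.14,20),(.47,-.25,.14,0)]}
for k,w in tests.items():
    for q in sim(q0,w,V,N=12): print(k,q.round(0))
import random
random.seed(1);res=[]
st=(.6715,-.1556,.157,63)
for n in range(120):
    w=[(random.uniform(.3,.55) if False else 0,0,0,0)]
    w=[]
    for j in range(2):
        r=random.uniform(.46,.8);a=np.radians(random.uniform(-40,12));w.append((r*np.cos(a),r*np.sin(a),random.uniform(.14,.35),random.uniform(-30,150)))
    w.append(st)
    try: out=sim(q0,w,V,N=8)
    except Exception: continue
    mx=max(q[2] for q in out); res.append((out[-1][2],mx,np.round(w,2).tolist(),[q.round(0).tolist() for q in out]))
res.sort(key=lambda r:r[0])
for r in res[:4]: print(r)
```

```text
[-30.2  37.7  62.1  83.4 -33.2  78.7   6.2]
crate [-43.  33.  89. 109. -35.  74. -34.]
C [-47.  40.  76.  94. -40.  78. -42.]
B [-80.  33. 104. 119. -34.  73. -46.]
B [-69.  33.  86. 127. -40.  57. -43.]
C-B [-47.  40.  76.  94. -40.  78. -42.]
C-B [-79.  33. 104. 119. -34.  73. -46.]
C-B [-69.  33.  86. 127. -40.  58. -43.]
far-crate [-13.  46.  67.  79. -42.  82. -17.]
far-crate [-43.  35.  89. 109. -36.  75. -33.]
(np.float64(29.6388272288774), np.float64(99.12337274559866), [[0.6, -0.49, 0.17, 89.67], [0.45, -0.17, 0.17, 53.32], [0.67, -0.16, 0.16, 63.0]], [[8.0, 44.0, 53.0, 67.0, -34.0, 84.0, 56.0], [-75.0, 8.0, 99.0, 114.0, -9.0, 69.0, -9.0], [-11.0, 27.0, 30.0, 83.0, -14.0, 74.0, -7.0]])
(np.float64(37.56402906637682), np.float64(58.88068205391665), [[0.42, -0.21, 0.24, 141.39], [0.6, -0.02, 0.32, -13.95], [0.67, -0.16, 0.16, 63.0]], [[-44.0, -15.0, 59.0, 107.0, 13.0, 80.0, 63.0], [-43.0, 14.0, 52.0, 83.0, -11.0, 88.0, -95.0], [-16.0, 29.0, 38.0, 83.0, -18.0, 75.0, -4.0]])
(np.float64(50.03483686192058), np.float64(72.84595223226104), [[0.53, -0.2, 0.26, 135.39], [0.59, 0.06, 0.3, -2.59], [0.67, -0.16, 0.16, 63.0]], [[-32.0, 11.0, 57.0, 93.0, -10.0, 81.0, 71.0], [-64.0, 22.0, 73.0, 85.0, -21.0, 88.0, -84.0], [-24.0, 32.0, 50.0, 83.0, -25.0, 76.0, 1.0]])
(np.float64(50.304797153723314), np.float64(67.01587189200053), [[0.56, 0.01, 0.24, 125.28], [0.5, -0.12, 0.31, -16.12], [0.67, -0.16, 0.16, 63.0]], [[-56.0, 10.0, 59.0, 96.0, -9.0, 79.0, 39.0], [-60.0, -5.0, 67.0, 96.0, 4.0, 86.0, -99.0], [-24.0, 33.0, 50.0, 83.0, -25.0, 76.0, 1.0]])
```

```bash
cat > search.py <<'E'
from kin import *
import random,sys
V=np.load("V.npy"); 
lo=np.array([-158,-14,-72,8,-84,10,-147]);hi=np.array([158,115,67,135,260,113,147])
def simp(q,way,N=10):
    qs=[]; cur=np.array(q)
    for w in way:
        p0,R0=fk2(cur,V);y0=np.degrees(np.arctan2(R0[1,0],R0[0,0]));
        for k in range(1,N+1):
            J,p,R=jac(cur,V);T=Ro.from_euler("xyz",[180,0,y0+(w[3]-y0)*k/N],degrees=True).as_matrix()
            e=np.r_[p0+(np.array(w[:3])-p0)*k/N-p,Ro.from_matrix(T@R.T).as_rotvec()]
            cur=cur+np.degrees(np.linalg.pinv(J)@e); qs.append(cur)
            if (cur<lo).any() or (cur>hi).any(): return None,cur
    return qs,cur
if __name__=="__main__":
    q0=np.array(get_obs()["qpos"]);random.seed(int(sys.argv[1]));end=(.63,-.077,.14,14);res=[]
    import time;t=time.time();n=0
    while time.time()-t<200:
        n+=1;w=[]
        for j in range(random.choice([1,2,3])):
            r=random.uniform(.45,.8);a=np.radians(random.uniform(-35,15));w.append((r*np.cos(a),r*np.sin(a),random.uniform(.14,.4),random.uniform(-60,170)))
        qs,c=simp(q0,w+[end],6)
        if qs is None: continue
        res.append((abs(c[2]),np.round(w,3).tolist(),c.round(0).tolist(),max(q[2] for q in qs)))
    res.sort(key=lambda r:r[0]);print(n,len(res))
    for r in res[:4]:
        qs,c=simp(q0,r[1]+[end],25); print(r, None if qs is None else c.round(0))
E
for i in 1 2 3 4; do OMP_NUM_THREADS=1 python3 search.py $i > s$i.txt & done; wait; cat s?.txt
```

```text
7834 237
(np.float64(30.481894422804615), [[0.426, -0.186, 0.238, 161.969], [0.464, 0.09, 0.177, 17.006]], [-20.0, 21.0, 30.0, 93.0, -11.0, 69.0, -63.0], np.float64(61.31343541822707)) [-20.  21.  30.  92. -11.  70. -63.]
(np.float64(31.0019550341786), [[0.64, -0.252, 0.29, 84.236], [0.44, -0.245, 0.302, 141.97], [0.522, 0.099, 0.398, -11.108]], [-20.0, 21.0, 31.0, 93.0, -11.0, 69.0, -63.0], np.float64(62.056587060205054)) [-20.  21.  31.  92. -11.  70. -63.]
(np.float64(31.378345170292267), [[0.436, -0.303, 0.388, 149.765], [0.476, -0.066, 0.222, -27.972]], [-21.0, 21.0, 31.0, 92.0, -12.0, 70.0, -63.0], np.float64(62.24576680119135)) [-20.  21.  30.  92. -11.  70. -63.]
(np.float64(32.89464661786069), [[0.7, 0.087, 0.297, 161.642], [0.47, -0.193, 0.351, 141.187], [0.407, -0.272, 0.301, -55.26]], [-22.0, 21.0, 33.0, 93.0, -13.0, 70.0, -62.0], np.float64(59.67634220364615)) [-21.  21.  32.  92. -12.  70. -63.]
7913 248
(np.float64(26.921480056049774), [[0.484, -0.243, 0.34, 119.606], [0.451, -0.004, 0.246, -35.732], [0.764, 0.204, 0.198, -31.684]], [-17.0, 20.0, 27.0, 93.0, -10.0, 69.
[... 1022 characters left out ...]
 30.  92. -11.  70. -63.]
(np.float64(32.80741951044596), [[0.449, -0.11, 0.207, 155.499], [0.414, -0.226, 0.255, -36.929]], [-22.0, 21.0, 33.0, 93.0, -12.0, 70.0, -62.0], np.float64(61.33210219031957)) [-20.  21.  31.  92. -11.  70. -63.]
(np.float64(36.57413288488536), [[0.412, -0.21, 0.147, 158.024], [0.376, -0.249, 0.258, 25.923], [0.506, -0.351, 0.143, -14.648]], [-25.0, 22.0, 37.0, 93.0, -14.0, 70.0, -61.0], np.float64(61.02496244171443)) [-23.  22.  35.  92. -13.  70. -62.]
(np.float64(37.68271795921051), [[0.468, -0.045, 0.194, 161.461], [0.437, -0.198, 0.238, -24.507]], [-25.0, 22.0, 38.0, 93.0, -15.0, 70.0, -61.0], np.float64(61.03379592714035)) [-24.  22.  36.  93. -14.  70. -61.]
```

Run:
```python
from search import *
q0=np.array(get_obs()["qpos"]);print(q0.round(1),get_obs()["time_s"])
lo[:]=-999;hi[:]=999
for W in ([(.47,-.25,.25,135),(.453,-.02,.245,-40),(.7,0,.3,-35)],[(.47,-.25,.25,140),(.455,-.02,.22,-40)],[(.45,-.2,.24,160),(.46,.09,.2,10)],[(.45,-.2,.24,160),(.46,.09,.2,-30)]):
    cur=q0
    for w in W+[(.63,-.077,.1,14),(.63,-.077,.01,14),(.63,-.077,.12,14),(.49,-.28,.12,-2),(.49,-.28,.015,-2),(.49,-.28,.12,-2),(.45,-.061,.12,6),(.435,-.061,.01,6),(.45,-.061,.12,6),(.49,-.38,.12,-2),(.49,-.38,.015,-2),(.49,-.2,.2,-2),(.48,.334,.25,-2),(.62,.334,.1,-2),(.34,.334,.2,-2)]:
        qs,cur=simp(cur,[w],15); print(w,cur.round(0),"max q3",round(max(q[2] for q in qs)))
    print()
```

```text
[-30.2  37.7  62.1  83.4 -33.2  78.7   6.2] 46.45
(0.47, -0.25, 0.25, 135) [-32.   5.  61.  99.  -4.  79.  74.] max q3 62
(0.453, -0.02, 0.245, -40) [ -33.   -8.   29.  108.    4.   79. -135.] max q3 61
(0.7, 0, 0.3, -35) [ -24.   27.   33.   67.  -14.   90. -119.] max q3 33
(0.63, -0.077, 0.1, 14) [-16.  22.  25.  95. -10.  65. -64.] max q3 32
(0.63, -0.077, 0.01, 14) [-14.  28.  23.  99. -13.  56. -62.] max q3 25
(0.63, -0.077, 0.12, 14) [-16.  21.  25.  94. -10.  67. -64.] max q3 25
(0.49, -0.28, 0.12, -2) [ -4.  13.  35. 104.  -8.  65. -58.] max q3 35
(0.49, -0.28, 0.015, -2) [ -1.  21.  33. 109. -14.  54. -54.] max q3 35
(0.49, -0.28, 0.12, -2) [ -4.  13.  35. 104.  -8.  65. -58.] max q3 35
(0.45, -0.061, 0.12, 6) [-20.  -2.  23. 118.   1.  64. -81.] max q3 34
(0.435, -0.061, 0.01, 6) [-19.   5.  24. 126.  -3.  49. -77.] max q3 24
(0.45, -0.061, 0.12, 6) [-20.  -2.  23. 118.   1.  64. -81.] max q3 24
(0.49, -0.38, 0.12, -2) [  5.  21.  38.  96. -14.  67. -46.] max q3 38
(0.49, -0.38, 0.015, -2) [  7.  28.  35. 101. -19.  57. -42.] max q3 38
(0.49, -0.2, 0.2, -2) [-14.   4.  35. 
[... 3262 characters left out ...]
-3.  13.  34. 104.  -8.  65. -58.] max q3 34
(0.45, -0.061, 0.12, 6) [-19.  -2.  23. 118.   1.  64. -81.] max q3 34
(0.435, -0.061, 0.01, 6) [-18.   5.  23. 126.  -3.  49. -77.] max q3 23
(0.45, -0.061, 0.12, 6) [-19.  -2.  23. 118.   1.  64. -81.] max q3 23
(0.49, -0.38, 0.12, -2) [  5.  21.  37.  96. -14.  67. -46.] max q3 37
(0.49, -0.38, 0.015, -2) [  8.  28.  34. 101. -19.  57. -43.] max q3 37
(0.49, -0.2, 0.2, -2) [-13.   4.  34. 103.  -2.  73. -71.] max q3 37
(0.48, 0.334, 0.25, -2) [ -42.   10.    5.   90.   -1.   80. -129.] max q3 32
(0.62, 0.334, 0.1, -2) [ -36.   29.    7.   83.   -4.   68. -120.] max q3 7
(0.34, 0.334, 0.2, -2) [ -49.   -2.    1.  108.    0.   73. -140.] max q3 7
```

The fitted model reproduces the logged joint angles, apart from a constant ~4° on joint 3. It shows that going via (0.45,-0.2,0.24, yaw 160) and (0.46,0.09,0.2, yaw 10) unwinds joint 3 to about 30°. I'll do that with the jaws empty.

```bash
python3 go.py .45 -.2 .24 160
```

```text
t 46.45 pos [ 0.6715 -0.1556  0.157 ] rot [179.9   0.3  63. ] grip 0.0803 | shift [-0.1404 -0.1772 -0.0826] twist -1.6926 rows>= 11.3
```

```bash
python3 -m handwheel '[[0.08,-0.012,-0.015,-0.007,-0.14],[0.08,-0.023,-0.03,-0.014,-0.28],[0.08,-0.035,-0.044,-0.021,-0.42],[0.08,-0.047,-0.059,-0.028,-0.56],[0.08,-0.058,-0.074,-0.035,-0.7],[0.08,-0.07,-0.089,-0.041,-0.85],[0.08,-0.082,-0.103,-0.048,-0.99],[0.08,-0.093,-0.118,-0.055,-1.13],[0.08,-0.105,-0.133,-0.062,-1.27],[0.08,-0.117,-0.148,-0.069,-1.41],[0.08,-0.128,-0.162,-0.076,-1.55],[0.08,-0.14,-0.177,-0.083,-1.69],[0.08,-0.14,-0.177,-0.083,-1.69]]'; python3 ob.py; python3 go.py .46 .09 .2 10
```

```text
time_s: 47.75
tool_pos: [0.4537, -0.1939, 0.2392]
tool_rot: [179.8, 0.0, 160.8]
force: [0.0, -0.2, 0.3]
grip_width: 0.0802
t 47.75 F_tool [-0.11 -0.22 -0.26] T_tool [ 0.036  0.007 -0.017] w 0.0802 p [ 0.4537 -0.1939  0.2392] q [-39.  -5.  57. 105.   4.  78.  88.]
t 47.75 pos [ 0.4537 -0.1939  0.2392] rot [179.8   0.  160.8] grip 0.0802 | shift [0.0872 0.2701 0.0403] twist 2.6327 rows>= 17.6
```

Joint 3 is at 57°, as the model predicted (56°). Now the half turn, in step with the +y shift.

```bash
python3 -m handwheel '[[0.08,0.005,0.015,0.002,0.146],[0.08,0.01,0.03,0.004,0.292],[0.08,0.015,0.045,0.007,0.438],[0.08,0.019,0.06,0.009,0.584],[0.08,0.024,0.075,0.011,0.73],[0.08,0.029,0.09,0.013,0.876],[0.08,0.034,0.105,0.016,1.022],[0.08,0.039,0.12,0.018,1.168],[0.08,0.044,0.135,0.02,1.314],[0.08,0.048,0.15,0.022,1.46]]';python3 ob.py; python3 go.py .46 .09 .2 10
```

```text
time_s: 48.75
tool_pos: [0.4593, -0.0339, 0.2158]
tool_rot: [-179.9, -0.0, 76.8]
force: [-0.5, 0.4, 0.5]
grip_width: 0.08
t 48.75 F_tool [ 0.25 -0.58 -0.53] T_tool [ 0.054 -0.125  0.052] w 0.08 p [ 0.4593 -0.0339  0.2158] q [-38.  -7.  37. 110.   4.  76. -16.]
t 48.75 pos [ 0.4593 -0.0339  0.2158] rot [-179.9   -0.    76.8] grip 0.08 | shift [ 0.1208 -0.0277  0.0159] twist 1.165 rows>= 7.8
```

```bash
python3 -m handwheel '[[0.08,0.015,-0.003,0.002,0.146],[0.08,0.03,-0.007,0.004,0.292],[0.08,0.045,-0.01,0.006,0.438],[0.08,0.06,-0.014,0.008,0.584],[0.08,0.075,-0.017,0.01,0.73],[0.08,0.09,-0.02,0.012,0.876],[0.08,0.105,-0.024,0.014,1.022],[0.08,0.121,-0.028,0.016,1.165],[0.08,0.121,-0.028,0.016,1.165]]';python3 ob.py; python3 go.py .629 -.0775 .1 13.8
```

```text
time_s: 49.65
tool_pos: [0.4582, 0.0917, 0.1995]
tool_rot: [-179.9, 0.1, 10.6]
force: [-0.4, 0.2, 0.5]
grip_width: 0.0798
t 49.65 F_tool [-0.31 -0.29 -0.54] T_tool [-0.09  -0.167 -0.04 ] w 0.0798 p [0.4582 0.0917 0.1995] q [-40.  -4.  25. 111.   2.  73. -95.]
t 49.65 pos [0.4582 0.0917 0.1995] rot [-1.799e+02  1.000e-01  1.060e+01] grip 0.0798 | shift [0.137  0.1978 0.099 ] twist -0.0566 rows>= 5.2
```

Joint 3 is down to 25°. On to case C.

```bash
python3 -m handwheel '[[0.08,0.035,0.04,0,-0.05],[0.08,0.07,0.08,0.02,-0.056],[0.08,0.1,0.12,0.05,-0.056],[0.08,0.137,0.16,0.08,-0.056],[0.08,0.137,0.198,0.08,-0.056],[0.08,0.137,0.198,0.08,-0.056],[0.08,0.137,0.198,0.08,-0.056],[0.08,0.137,0.198,0.08,-0.056],[0.08,0.137,0.198,0.08,-0.056]]';python3 ob.py
python3 - <<'E'
from h import *
P=camera_params("wrist"); im=read_camera("wrist"); cv2.imwrite("pics/l_wrist.png",im)
for n in("scene","top"): cv2.imwrite(f"pics/l_{n}.png",read_camera(n))
for r,c in cases("wrist",im,800):
    b=cv2.approxPolyDP(c,6,True)[:,0]; X=atz("wrist",b,.046,P); print(b.tolist(),X[:,:2].round(4).tolist())
E
python3 meas.py l; python3 go.py .629 -.0775 .01 13.8
```

```text
time_s: 50.55
tool_pos: [0.6291, -0.0788, 0.1203]
tool_rot: [-179.9, -0.0, 13.8]
force: [0.2, 0.2, -0.4]
grip_width: 0.0803
t 50.55 F_tool [ 0.22 -0.2   0.41] T_tool [ 0.01  -0.186 -0.018] w 0.0803 p [ 0.6291 -0.0788  0.1203] q [-23.  23.  35.  94. -14.  68. -61.]
[[221, 131], [223, 242], [279, 242], [282, 132]] [[0.6784, -0.0403], [0.5862, -0.0623], [0.5979, -0.1095], [0.6892, -0.0874]]
[0.4774 0.2938 0.046 ] tri [0.4775 0.2944 0.0435] size [0.052 0.116] yaw -1.1 d [-0.   0.6]
[0.4796 0.3785 0.046 ] tri [0.4794 0.3795 0.0438] size [0.052 0.117] yaw -0.5 d [0.3 0.5]
t 50.7 pos [ 0.6291 -0.0791  0.1204] rot [-179.9   -0.    13.8] grip 0.08 | shift [ 0.0002 -0.0014  0.1104] twist -0.0001 rows>= 2.2
```

View pics/l_wrist.png

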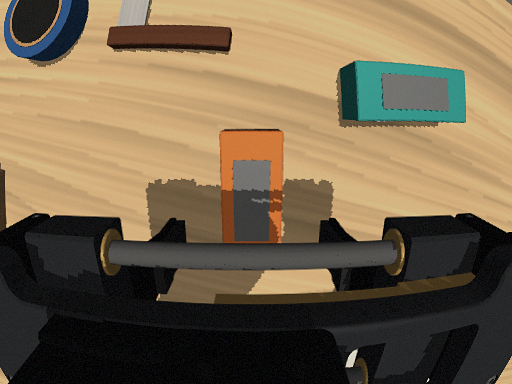

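C is centred at (0.627,-0.077), yaw 13.5°, beside the fingers. The turquoise look-alike at (405,92) stays well clear. Grasping C.

```bash
python3 -m handwheel '[[0.08,-0.001,-0.001,0.04,0],[0.08,-0.001,-0.001,0.08,0],[0.08,-0.001,-0.001,0.103,0],[0.08,-0.001,-0.001,0.111,0],[0.08,-0.001,-0.001,0.111,0],[0.045,-0.001,-0.001,0.111,0],[0.045,-0.001,-0.001,0.111,0],[0.045,-0.001,-0.001,0.111,0],[0.045,-0.001,-0.001,0.111,0],[0.045,-0.001,-0.001,0.111,0]]' 55; python3 ob.py; python3 -m handwheel '[[0.045,0,0,-0.04,0],[0.045,0,0,-0.08,0],[0.045,0,0,-0.1,0],[0.045,0,0,-0.1,0],[0.045,0,0,-0.1,0],[0.045,0,0,-0.1,0]]'; python3 ob.py; python3 go.py .469 -.402 .12 -1.7
```

```text
time_s: 51.7
tool_pos: [0.6281, -0.0794, 0.0092]
tool_rot: [-179.9, 0.0, 13.7]
force: [-1.8, 0.3, 1.1]
grip_width: 0.0497
t 51.7 F_tool [-1.65 -0.73 -1.07] T_tool [ 0.104 -0.466 -0.014] w 0.0497 p [ 0.6281 -0.0794  0.0092] q [-20.  30.  32.  99. -18.  57. -58.]
time_s: 52.3
tool_pos: [0.6262, -0.0797, 0.1062]
tool_rot: [-179.9, 0.3, 13.6]
force: [1.1, -1.0, -2.8]
grip_width: 0.0497
t 52.3 F_tool [0.82 1.2  2.76] T_tool [-0.048 -0.188  0.021] w 0.0497 p [ 0.6262 -0.0797  0.1062] q [-22.  23.  34.  95. -14.  67. -61.]
t 52.3 pos [ 0.6262 -0.0797  0.1062] rot [-179.9    0.3   13.6] grip 0.0497 | shift [-0.2289  0.2761 -0.0133] twist 0.2679 rows>= 7.2
```

```bash
python3 -m handwheel '[[0.045,-0.02,0.02,-0.013,0.02],[0.045,-0.05,0.055,-0.013,0.06],[0.045,-0.08,0.09,-0.013,0.1],[0.045,-0.11,0.13,-0.013,0.15],[0.045,-0.14,0.165,-0.013,0.2],[0.045,-0.17,0.2,-0.013,0.24],[0.045,-0.2,0.235,-0.013,0.267],[0.045,-0.22,0.262,-0.013,0.267],[0.045,-0.228,0.275,-0.013,0.267],[0.045,-0.228,0.275,-0.013,0.267],[0.045,-0.228,0.275,-0.013,0.267]]'; python3 ob.py
python3 - <<'E'
from h import *
P=camera_params("wrist"); im=read_camera("wrist"); 
a=np.radians(-1.7);R=np.array([[np.cos(a),-np.sin(a)],[np.sin(a),np.cos(a)]])
for hx,hy,z,col in((.105,.14,.052,(0,255,0)),(.095,.13,.052,(0,0,255)),(.095,.13,.006,(255,0,0))):
    X=[np.r_[R@np.array([sx*hx,sy*hy])+[.4692,-.3369],z] for sx,sy in((1,1),(1,-1),(-1,-1),(-1,1))]
    cv2.polylines(im,[proj("wrist",np.array(X),P).astype(int)],True,col,1)
cv2.imwrite("pics/m_wrist.png",im)
E
python3 go.py .469 -.402 .016 -1.7
```

```text
time_s: 53.4
tool_pos: [0.4717, -0.3993, 0.1203]
tool_rot: [-179.8, 0.1, -1.6]
force: [0.7, 0.8, -3.3]
grip_width: 0.0492
t 53.4 F_tool [ 0.73 -0.76  3.29] T_tool [-0.007 -0.112 -0.032] w 0.0492 p [ 0.4717 -0.3993  0.1203] q [  2.  23.  45.  96. -17.  68. -40.]
t 53.45 pos [ 0.4724 -0.3986  0.1205] rot [-1.798e+02  1.000e-01 -1.500e+00] grip 0.0491 | shift [-0.0031  0.0038  0.1045] twist 0.0036 rows>= 2.1
```

View pics/m_wrist.png

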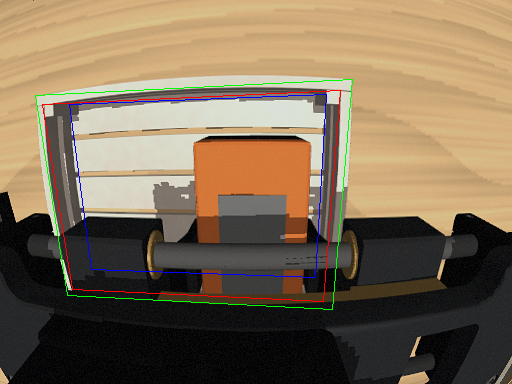

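The crate outline from calibration overlays its rim to about 2 mm. Case C is inside it, to the right. Lowering.

```bash
python3 -m handwheel '[[0.045,-0.001,0.001,0.04,0.003],[0.045,-0.001,0.001,0.075,0.003],[0.045,-0.001,0.001,0.092,0.003],[0.045,-0.001,0.001,0.1,0.003],[0.045,-0.001,0.001,0.104,0.003],[0.045,-0.001,0.001,0.106,0.003],[0.045,-0.001,0.001,0.107,0.003],[0.058,-0.001,0.001,0.106,0.003],[0.058,-0.001,0.001,0.106,0.003],[0.058,-0.001,0.001,0.106,0.003]]'; python3 ob.py;python3 -m handwheel '[[0.058,0,0,-0.03,0],[0.058,0,0,-0.07,0],[0.06,0,0,-0.11,0],[0.08,0,0,-0.13,0],[0.08,0,0,-0.13,0]]'; python3 ob.py; python3 go.py .445 -.061 .14 5.7
```

```text
time_s: 54.45
tool_pos: [0.4705, -0.4026, 0.0166]
tool_rot: [180.0, -0.0, -1.8]
force: [0.5, 0.4, 0.8]
grip_width: 0.0571
t 54.45 F_tool [ 0.49 -0.39 -0.85] T_tool [-0.016 -0.159  0.012] w 0.0571 p [ 0.4705 -0.4026  0.0166] q [  5.  30.  41. 101. -23.  58. -36.]
time_s: 54.95
tool_pos: [0.4719, -0.4041, 0.1498]
tool_rot: [179.8, -0.3, -1.8]
force: [1.3, 0.3, -0.1]
grip_width: 0.0692
t 54.95 F_tool [ 1.26 -0.36  0.09] T_tool [-0.095 -0.14   0.003] w 0.0692 p [ 0.4719 -0.4041  0.1498] q [  2.  21.  46.  95. -16.  70. -41.]
t 54.95 pos [ 0.4719 -0.4041  0.1498] rot [179.8  -0.3  -1.8] grip 0.0692 | shift [-0.0379 -0.3421  0.0086] twist -0.1317 rows>= 6.9
```

```bash
python3 -m handwheel '[[0.08,-0.005,-0.05,0.008,-0.02],[0.08,-0.011,-0.1,0.008,-0.04],[0.08,-0.016,-0.15,0.008,-0.06],[0.08,-0.022,-0.2,0.008,-0.08],[0.08,-0.027,-0.25,0.008,-0.1],[0.08,-0.033,-0.3,0.008,-0.12],[0.08,-0.036,-0.342,0.008,-0.132],[0.08,-0.036,-0.342,0.008,-0.132],[0.08,-0.036,-0.342,0.008,-0.132],[0.08,-0.036,-0.342,0.008,-0.132]]'; python3 ob.py
python3 - <<'E'
from h import *
P=camera_params("wrist"); im=read_camera("wrist"); cv2.imwrite("pics/n_wrist.png",im)
for n in("scene","top"): cv2.imwrite(f"pics/n_{n}.png",read_camera(n))
for r,c in cases("wrist",im,500):
    b=cv2.approxPolyDP(c,6,True)[:,0]; X=atz("wrist",b,.046,P); print(b.tolist(),X[:,:2].round(4).tolist())
E
python3 go.py .435 -.061 .01 5.7
```

```text
time_s: 55.95
tool_pos: [0.4448, -0.0605, 0.1374]
tool_rot: [-180.0, 0.1, 5.6]
force: [-0.0, -1.4, 0.9]
grip_width: 0.0797
t 55.95 F_tool [-0.17  1.44 -0.92] T_tool [ 0.017 -0.183 -0.001] w 0.0797 p [ 0.4448 -0.0605  0.1374] q [-29.  -4.  33. 118.   2.  66. -82.]
[[225, 161], [226, 242], [236, 242], [236, 187], [270, 188], [269, 241], [279, 242], [281, 163]] [[0.4723, -0.0335], [0.3968, -0.0399], [0.3978, -0.0492], [0.4503, -0.0449], [0.4523, -0.0747], [0.4018, -0.0796], [0.4016, -0.0891], [0.4753, -0.0817]]
t 56.1 pos [ 0.445  -0.0607  0.1376] rot [-1.8e+02  1.0e-01  5.6e+00] grip 0.0804 | shift [-0.0097 -0.0006  0.1277] twist -0.0024 rows>= 2.6
```

View pics/n_wrist.png

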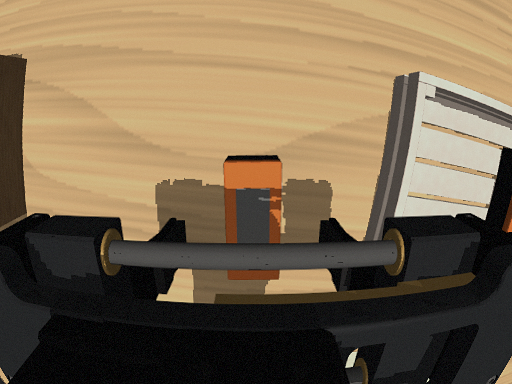

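View pics/n_scene.png

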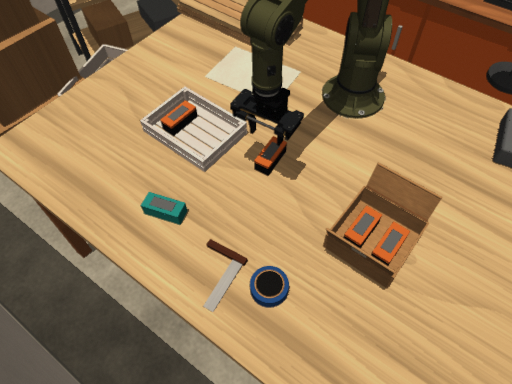

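Case B is still at centre (0.416,-0.062), and C lies flat in the crate at scene pixel (180,115). Gripping B off-centre.

```bash
python3 -m handwheel '[[0.08,-0.01,-0.001,0.04,0],[0.08,-0.01,-0.001,0.08,0],[0.08,-0.01,-0.001,0.11,0],[0.08,-0.01,-0.001,0.126,0],[0.08,-0.01,-0.001,0.128,0],[0.045,-0.01,-0.001,0.128,0],[0.045,-0.01,-0.001,0.128,0],[0.045,-0.01,-0.001,0.128,0],[0.045,-0.01,-0.001,0.128,0],[0.045,-0.01,-0.001,0.128,0]]' 60; python3 ob.py; python3 -m handwheel '[[0.045,0,0,-0.02,0],[0.045,0,0,-0.05,0],[0.045,0.005,0,-0.08,0],[0.045,0.01,0,-0.1,0],[0.045,0.01,0,-0.1,0],[0.045,0.01,0,-0.1,0]]'; python3 ob.py; python3 go.py .491 -.282 .12 -1.7;python3 - <<'E'
from h import *
S=read_camera("scene"); cv2.imwrite("pics/o_sc.png",cv2.resize(S[90:210,180:320],None,fx=5,fy=5,interpolation=3))
E
```

```text
time_s: 57.1
tool_pos: [0.4358, -0.0596, 0.0107]
tool_rot: [-180.0, -0.1, 5.7]
force: [-0.3, -2.6, 2.9]
grip_width: 0.0492
t 57.1 F_tool [-0.55  2.58 -2.91] T_tool [-0.555 -0.25  -0.03 ] w 0.0492 p [ 0.4358 -0.0596  0.0107] q [-28.   6.  34. 126.  -5.  49. -75.]
time_s: 57.7
tool_pos: [0.4442, -0.058, 0.1091]
tool_rot: [-179.9, 0.1, 5.7]
force: [-0.4, -0.1, -3.3]
grip_width: 0.0494
t 57.7 F_tool [-0.39  0.05  3.31] T_tool [-0.016 -0.115 -0.01 ] w 0.0494 p [ 0.4442 -0.058   0.1091] q [-30.  -2.  34. 120.   1.  62. -81.]
t 57.7 pos [ 0.4442 -0.058   0.1091] rot [-1.799e+02  1.000e-01  5.700e+00] grip 0.0494 | shift [ 0.0242  0.2276 -0.0112] twist 0.1299 rows>= 4.6
```

View pics/o_sc.png

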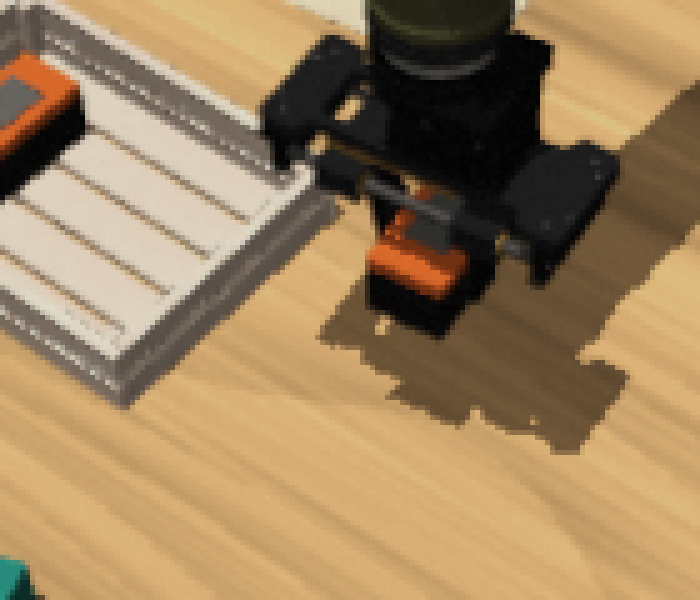

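The case hangs level. Carrying it to the crate.

```bash
python3 -m handwheel '[[0.045,0.005,0.025,-0.011,0.02],[0.045,0.008,0.06,-0.011,0.04],[0.045,0.012,0.1,-0.011,0.07],[0.045,0.017,0.14,-0.011,0.1],[0.045,0.02,0.18,-0.011,0.13],[0.045,0.024,0.21,-0.011,0.13],[0.045,0.024,0.227,-0.011,0.13],[0.045,0.024,0.227,-0.011,0.13],[0.045,0.024,0.227,-0.011,0.13],[0.045,0.024,0.227,-0.011,0.13]]'; python3 ob.py
python3 - <<'E'
from h import *
cv2.imwrite("pics/p_wrist.png",read_camera("wrist")); S=read_camera("scene"); cv2.imwrite("pics/p_sc.png",cv2.resize(S[70:190,120:260],None,fx=5,fy=5,interpolation=3))
E
python3 go.py .491 -.282 .0167 -1.7
```

```text
time_s: 58.75
tool_pos: [0.491, -0.2797, 0.1195]
tool_rot: [-179.9, 0.2, -1.6]
force: [-0.3, 0.3, -3.7]
grip_width: 0.0499
t 58.75 F_tool [-0.27 -0.27  3.68] T_tool [-0.109 -0.085 -0.061] w 0.0499 p [ 0.491  -0.2797  0.1195] q [-12.  16.  45. 104. -12.  66. -54.]
t 58.85 pos [ 0.4915 -0.28    0.1202] rot [-1.799e+02  1.000e-01 -1.600e+00] grip 0.0497 | shift [-0.0003  0.0022  0.1035] twist 0.0017 rows>= 2.1
```

View pics/p_wrist.png

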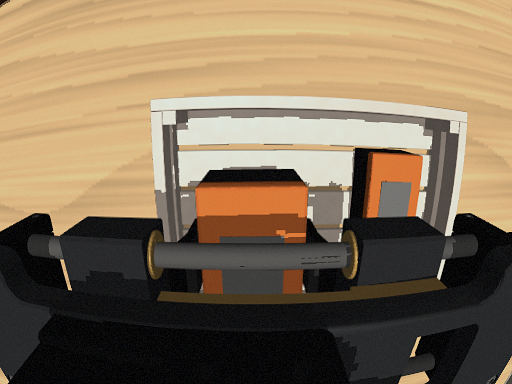

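View pics/p_sc.png

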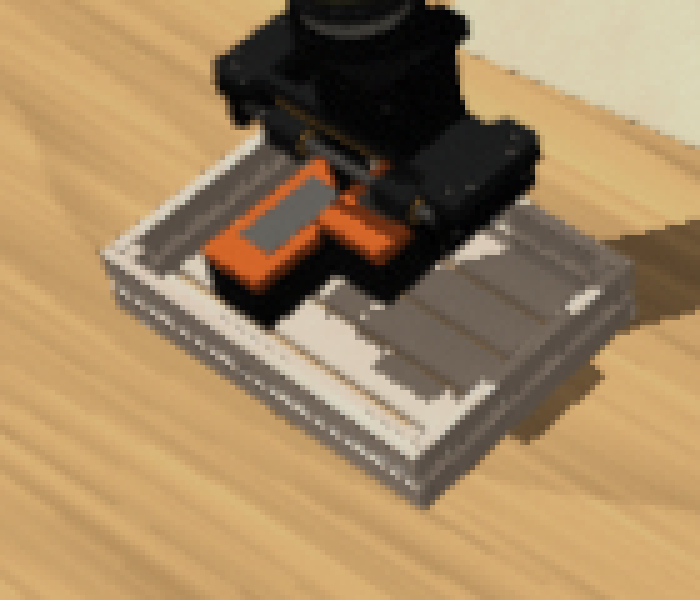

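```bash
python3 -m handwheel '[[0.045,0,0.001,0.04,0],[0.045,0,0.001,0.075,0],[0.045,0,0.001,0.092,0],[0.045,0,0.001,0.1,0],[0.045,0,0.001,0.104,0],[0.045,0,0.001,0.105,0],[0.045,0,0.001,0.106,0],[0.06,0,0.001,0.105,0],[0.06,0,0.001,0.105,0],[0.06,0,0.001,0.105,0]]'; python3 ob.py;python3 -m handwheel '[[0.06,0,0,-0.03,0],[0.06,0,0,-0.07,0],[0.06,0,0,-0.11,0],[0.06,0.02,-0.03,-0.15,0],[0.06,0.02,-0.08,-0.17,0],[0.06,0.02,-0.13,-0.17,0],[0.06,0.02,-0.18,-0.17,0],[0.06,0.02,-0.18,-0.17,0]]'; python3 ob.py
python3 - <<'E'
from h import *
for n in("scene","top"): cv2.imwrite(f"pics/r_{n}.png",read_camera(n))
E
python3 meas.py r
```

```text
time_s: 59.85
tool_pos: [0.4921, -0.283, 0.0165]
tool_rot: [-180.0, -0.0, -1.7]
force: [-1.0, -0.4, -0.2]
grip_width: 0.0587
t 59.85 F_tool [-1.01  0.41  0.18] T_tool [-0.101 -0.155  0.073] w 0.0587 p [ 0.4921 -0.283   0.0165] q [ -8.  24.  42. 109. -19.  55. -49.]
time_s: 60.65
tool_pos: [0.5178, -0.0953, 0.186]
tool_rot: [-179.7, 0.0, -1.1]
force: [0.6, 0.5, -0.8]
grip_width: 0.0599
t 60.65 F_tool [ 0.58 -0.54  0.78] T_tool [-0.069 -0.172  0.027] w 0.0599 p [ 0.5178 -0.0953  0.186 ] q [-30.   5.  40. 105.  -4.  72. -80.]
[ 0.4761 -0.4018  0.046 ] tri [ 0.476  -0.3983  0.0559] size [0.048 0.102] yaw -1.4 d [ 0.3 -1.7]
[ 0.4721 -0.2819  0.046 ] tri [ 0.4724 -0.2817  0.0491] size [0.05  0.112] yaw -0.8 d [-0.3 -0.6]
[0.4772 0.2935 0.046 ] tri [0.4772 0.2943 0.043 ] size [0.052 0.117] yaw -1.4 d [0.1 0.7]
[0.4793 0.3783 0.046 ] tri [0.4793 0.3792 0.0438] size [0.052 0.117] yaw -0.9 d [0.2 0.6]
```

View pics/r_scene.png

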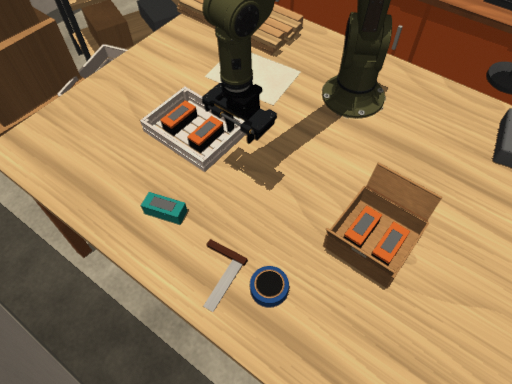

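View pics/r_top.png

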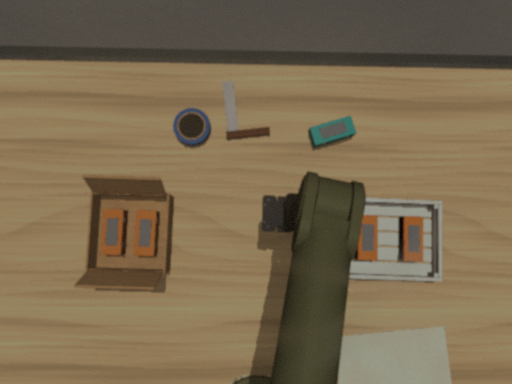

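All four cases are flat: A and D in the carton, B and C in the crate. Next I'll plan the flap closing and check joint margins with the fitted model.

```bash
python3 - <<'E'
from search import *
q0=np.array(get_obs()["qpos"]);lo[:]=-999;hi[:]=999
for yw in (89,-1.3):
    cur=q0
    for w in [(.62,.05,.22,yw),(.66,.334,.2,yw),(.66,.334,.12,yw),(.51,.334,.075,yw),(.51,.334,.22,yw),(.4,.334,.22,yw),(.31,.334,.22,yw),(.31,.334,.12,yw),(.44,.334,.075,yw),(.44,.334,.25,yw)]:
        qs,cur=simp(cur,[w],15); print(w,cur.round(0),"max q3",round(max(q[2] for q in qs)),round(min(q[2] for q in qs)))
E
python3 go.py .62 .05 .22 88.7
```

```text
(0.62, 0.05, 0.22, 89) [-29.  16.  28.  88.  -8.  78.  -2.] max q3 40 28
(0.66, 0.334, 0.2, 89) [-42.  31.  21.  70. -11.  81. -23.] max q3 27 21
(0.66, 0.334, 0.12, 89) [-42.  33.  20.  76. -12.  73. -23.] max q3 21 20
(0.51, 0.334, 0.075, 89) [-52.  20.  20. 100.  -8.  61. -31.] max q3 20 20
(0.51, 0.334, 0.22, 89) [-53.  14.  21.  90.  -5.  77. -33.] max q3 21 20
(0.4, 0.334, 0.22, 89) [-59.   2.  17. 102.  -1.  76. -43.] max q3 20 17
(0.31, 0.334, 0.22, 89) [-63.  -6.  12. 110.   1.  76. -53.] max q3 17 12
(0.31, 0.334, 0.12, 89) [-63.  -2.  12. 118.   0.  64. -52.] max q3 12 12
(0.44, 0.334, 0.075, 89) [-56.  13.  18. 108.  -5.  59. -37.] max q3 18 13
(0.44, 0.334, 0.25, 89) [-57.   6.  18.  95.  -2.  79. -40.] max q3 18 18
(0.62, 0.05, 0.22, -1.3) [-36.  17.  35.  88. -10.  78. -91.] max q3 40 35
(0.66, 0.334, 0.2, -1.3) [ -47.   33.   29.   69.  -15.   82. -111.] max q3 35 29
(0.66, 0.334, 0.12, -1.3) [ -47.   35.   28.   75.  -16.   73. -110.] max q3 29 28
(0.51, 0.334, 0.075, -1.3) [ -59.   22.   28.  100.  -11.   62. -119.] max q3 28 28
(0.51, 0.334, 0.22, -1.3) [ -60.   15.   29.   90.   -8.   77. -121.] max q3 29 28
(0.4, 0.334, 0.22, -1.3) [ -68.    3.   26.  102.   -1.   76. -133.] max q3 29 26
(0.31, 0.334, 0.22, -1.3) [ -72.   -6.   20.  109.    2.   76. -144.] max q3 25 20
(0.31, 0.334, 0.12, -1.3) [ -72.   -1.   21.  118.    1.   64. -143.] max q3 21 20
(0.44, 0.334, 0.075, -1.3) [ -64.   14.   26.  108.   -7.   60. -125.] max q3 26 22
(0.44, 0.334, 0.25, -1.3) [ -65.    6.   27.   95.   -3.   79. -129.] max q3 27 26
t 60.75 pos [ 0.5173 -0.1011  0.1859] rot [-179.9    0.    -1.5] grip 0.0598 | shift [ 0.0988 -0.1537 -0.0339] twist -1.5735 rows>= 10.5
```

Yaw 89° keeps every joint comfortable. I'll close the fingers and go to the outside of the far flap.

```bash
python3 -m handwheel '[[0.0,0.01,-0.015,-0.034,-0.15],[0.0,0.02,-0.03,-0.034,-0.3],[0.0,0.03,-0.045,-0.034,-0.45],[0.0,0.04,-0.06,-0.034,-0.6],[0.0,0.05,-0.075,-0.034,-0.75],[0.0,0.06,-0.09,-0.034,-0.9],[0.0,0.07,-0.105,-0.034,-1.05],[0.0,0.08,-0.12,-0.034,-1.2],[0.0,0.09,-0.135,-0.034,-1.35],[0.0,0.098,-0.15,-0.034,-1.5],[0.0,0.099,-0.154,-0.034,-1.574],[0.0,0.099,-0.154,-0.034,-1.574]]'; python3 ob.py; python3 go.py .665 .336 .2 88.7
```

```text
time_s: 61.95
tool_pos: [0.6211, 0.0458, 0.2193]
tool_rot: [-179.9, 0.0, 88.4]
force: [0.3, -0.3, 0.1]
grip_width: 0.0003
t 61.95 F_tool [-0.32  0.33 -0.14] T_tool [ 0.012 -0.125 -0.027] w 0.0003 p [0.6211 0.0458 0.2193] q [-29.  16.  28.  88.  -8.  77.  -2.]
t 61.95 pos [0.6211 0.0458 0.2193] rot [-179.9    0.    88.4] grip 0.0003 | shift [0.2913 0.0356 0.0191] twist -0.0058 rows>= 5.9
```

```bash
python3 -m handwheel '[[0.0,0.04,0.036,0.01,-0.006],[0.0,0.09,0.036,0.02,-0.006],[0.0,0.14,0.036,0.02,-0.006],[0.0,0.19,0.036,0.02,-0.006],[0.0,0.24,0.036,0.02,-0.006],[0.0,0.29,0.036,0.02,-0.006],[0.0,0.291,0.036,0.02,-0.006],[0.0,0.291,0.036,0.02,-0.006],[0.0,0.291,0.036,0.02,-0.006]]'; python3 ob.py
python3 - <<'E'
from h import *
cv2.imwrite("pics/s_wrist.png",read_camera("wrist")); S=read_camera("scene"); cv2.imwrite("pics/s_sc.png",cv2.resize(S[130:310,300:460],None,fx=3.3,fy=3.3,interpolation=3))
E
python3 go.py .665 .336 .12 88.7
```

```text
time_s: 62.85
tool_pos: [0.6656, 0.3339, 0.1998]
tool_rot: [-180.0, 0.1, 88.6]
force: [0.4, -0.4, 0.2]
grip_width: 0.0006
t 62.85 F_tool [-0.36  0.44 -0.22] T_tool [ 0.015 -0.122  0.057] w 0.0006 p [0.6656 0.3339 0.1998] q [-43.  32.  22.  69. -11.  81. -23.]
t 62.95 pos [0.6657 0.3337 0.2003] rot [-1.80e+02  1.00e-01  8.85e+01] grip 0.0004 | shift [ 0.0024 -0.0007  0.0803] twist -0.0031 rows>= 1.6
```

View pics/s_wrist.png

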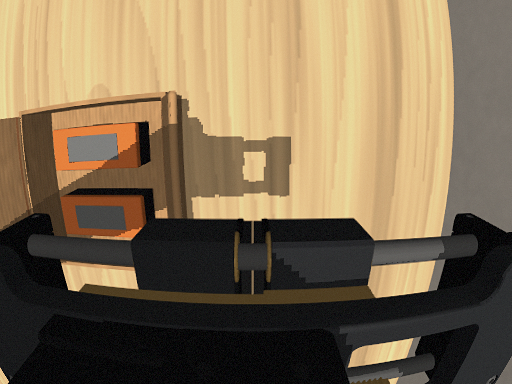

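View pics/s_sc.png

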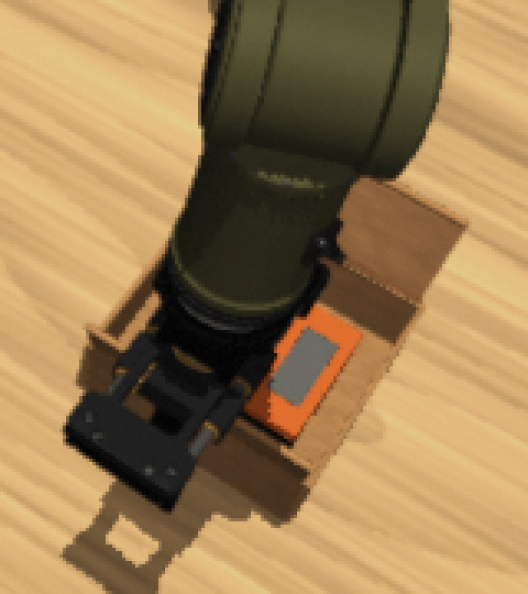

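Lowering outside the far flap and sweeping it inward.

```bash
python3 -m handwheel '[[0,0.002,0,0.045,0],[0,0.002,0,0.08,0],[0,0.002,-0.02,0.08,0],[0,0.002,-0.032,0.08,0],[0,0.002,-0.04,0.08,0],[0,0.002,-0.048,0.079,0],[0,0.002,-0.056,0.078,0],[0,0.002,-0.064,0.078,0],[0,0.002,-0.072,0.078,0],[0,0.002,-0.08,0.078,0],[0,0.002,-0.088,0.079,0],[0,0.002,-0.096,0.08,0],[0,0.002,-0.104,0.08,0],[0,0.002,-0.112,0.08,0]]'; python3 ob.py
python3 - <<'E'
from h import *
S=read_camera("scene"); cv2.imwrite("pics/t_sc.png",cv2.resize(S[130:310,300:460],None,fx=3.3,fy=3.3,interpolation=3))
E
python3 go.py .53 .336 .074 88.7
```

```text
time_s: 64.35
tool_pos: [0.5514, 0.3419, 0.1198]
tool_rot: [-179.9, -0.0, 88.8]
force: [1.4, 0.4, -0.1]
grip_width: 0.0003
t 64.35 F_tool [0.39 1.37 0.1 ] T_tool [-0.171 -0.138 -0.011] w 0.0003 p [0.5514 0.3419 0.1198] q [-50.  23.  21.  91.  -8.  68. -29.]
t 64.4 pos [0.5501 0.3424 0.1199] rot [-179.8   -0.    88.9] grip 0.0005 | shift [-0.0068 -0.0198  0.0459] twist 0.003 rows>= 1.0
```

View pics/t_sc.png

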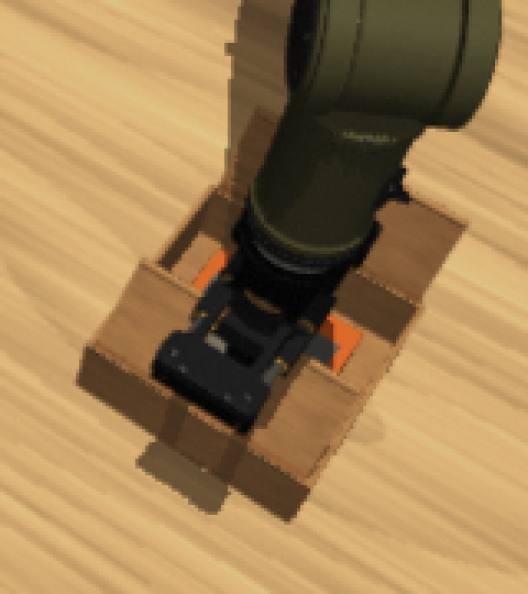

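The far flap is coming down, now at roughly 50°. Pressing it to level.

```bash
python3 -m handwheel '[[0,-0.003,-0.009,0.008,0],[0,-0.005,-0.013,0.016,0],[0,-0.006,-0.016,0.024,0],[0,-0.006,-0.018,0.032,0],[0,-0.006,-0.019,0.038,0],[0,-0.006,-0.019,0.042,0],[0,-0.006,-0.019,0.044,0],[0,-0.006,-0.019,0.046,0],[0,-0.006,-0.019,0.046,0]]'; python3 ob.py
```

```text
time_s: 65.3
tool_pos: [0.5334, 0.3362, 0.0745]
tool_rot: [-179.9, -0.0, 88.8]
force: [-1.5, -0.6, 3.0]
grip_width: 0.0003
t 65.3 F_tool [-0.6  -1.5  -2.96] T_tool [ 0.351 -0.28  -0.05 ] w 0.0003 p [0.5334 0.3362 0.0745] q [-51.  23.  20.  96.  -9.  62. -29.]
```

```bash
python3 -m handwheel '[[0,0,0,0.002,0],[0,0,0,0.004,0],[0,0,0,0.004,0]]'; python3 ob.py;  python3 -m handwheel '[[0,0,0,-0.03,0],[0,0,0,-0.08,0],[0,0,-0.04,-0.12,0],[0,0,-0.09,-0.15,0],[0,0,-0.14,-0.15,0],[0,0,-0.19,-0.15,0],[0,0,-0.225,-0.15,0],[0,0,-0.225,-0.15,0]]'; python3 ob.py;python3 - <<'E'
from h import *
for n in("scene","top","wrist"): cv2.imwrite(f"pics/u_{n}.png",read_camera(n))
S=cv2.imread("pics/u_scene.png"); cv2.imwrite("pics/u_sc.png",cv2.resize(S[130:310,300:460],None,fx=3.3,fy=3.3,interpolation=3))
E
python3 go.py .312 .336 .2 88.7
```

```text
time_s: 65.6
tool_pos: [0.5334, 0.3363, 0.0741]
tool_rot: [-179.9, -0.1, 88.8]
force: [-8.8, -5.0, 22.1]
grip_width: 0.0003
t 65.6 F_tool [ -5.12  -8.72 -22.11] T_tool [ 2.048 -1.292  0.011] w 0.0003 p [0.5334 0.3363 0.0741] q [-51.  23.  20.  96.  -9.  62. -29.]
time_s: 66.4
tool_pos: [0.3025, 0.3423, 0.2205]
tool_rot: [-179.8, -0.1, 89.3]
force: [-0.6, -0.1, -0.1]
grip_width: 0.0007
t 66.4 F_tool [-0.11 -0.56  0.07] T_tool [-0.013 -0.056  0.001] w 0.0007 p [0.3025 0.3423 0.2205] q [-65.  -6.  13. 110.   1.  76. -54.]
t 66.55 pos [0.3093 0.3409 0.2207] rot [ 1.80e+02 -1.00e-01  8.88e+01] grip 0.0001 | shift [-0.0049  0.0028  0.0207] twist 0.0015 rows>= 0.4
```

View pics/u_sc.png

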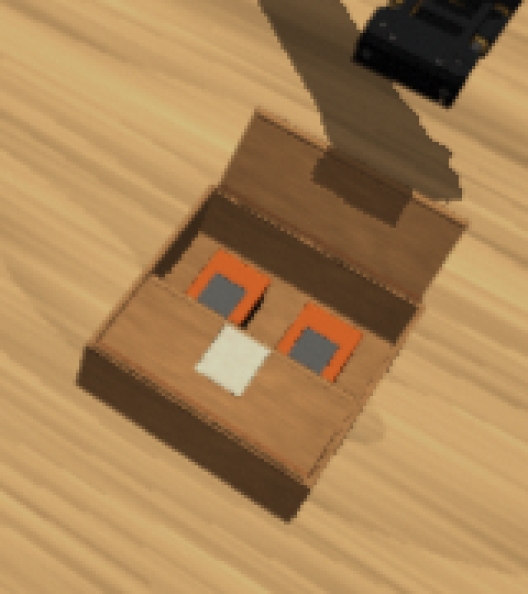

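View pics/u_wrist.png

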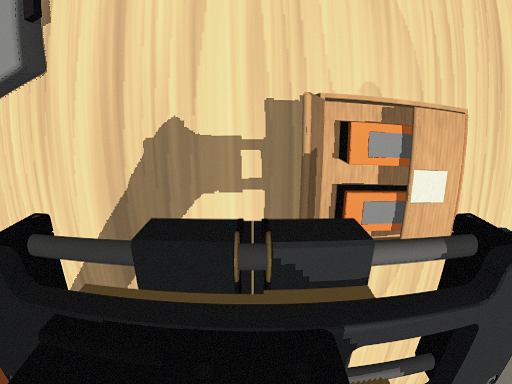

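The far flap is level: its hard stop was reached at 22 N with the tip at z 0.074. Now the near flap, from the robot side.

```bash
python3 -m handwheel '[[0,-0.005,0,0.04,0],[0,-0.005,0,0.08,0],[0,-0.005,0,0.1,0],[0,-0.005,0.01,0.1,0],[0,-0.005,0.02,0.1,0],[0,-0.005,0.028,0.1,0],[0,-0.005,0.036,0.099,0],[0,-0.005,0.044,0.098,0],[0,-0.005,0.052,0.098,0],[0,-0.005,0.06,0.098,0],[0,-0.005,0.068,0.098,0],[0,-0.005,0.076,0.099,0],[0,-0.005,0.084,0.1,0],[0,-0.005,0.092,0.1,0],[0,-0.005,0.1,0.1,0]]'; python3 ob.py
python3 - <<'E'
from h import *
S=read_camera("scene"); cv2.imwrite("pics/v_sc.png",cv2.resize(S[130:310,300:460],None,fx=3.3,fy=3.3,interpolation=3))
E
python3 go.py .429 .336 .074 88.7
```

```text
time_s: 68.05
tool_pos: [0.4085, 0.3336, 0.1199]
tool_rot: [-179.9, -0.0, 88.8]
force: [-1.4, 0.0, 0.8]
grip_width: 0.0
t 68.05 F_tool [-0.01 -1.39 -0.79] T_tool [ 0.28  -0.122 -0.001] w 0.0 p [0.4085 0.3336 0.1199] q [-59.   8.  19. 108.  -3.  64. -41.]
t 68.1 pos [0.4101 0.3335 0.1201] rot [180.   -0.   88.7] grip 0.0007 | shift [0.0029 0.0188 0.0461] twist 0.0008 rows>= 1.0
```

View pics/v_sc.png

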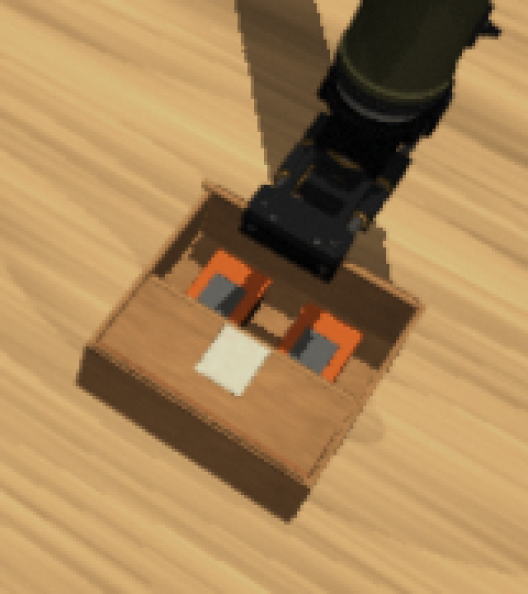

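```bash
python3 -m handwheel '[[0,0.001,0.009,0.008,0],[0,0.002,0.013,0.016,0],[0,0.003,0.016,0.024,0],[0,0.003,0.018,0.032,0],[0,0.003,0.019,0.038,0],[0,0.003,0.019,0.042,0],[0,0.003,0.019,0.044,0],[0,0.003,0.019,0.046,0],[0,0.003,0.019,0.046,0]]'; python3 ob.py; python3 -m handwheel '[[0,0,0,0.002,0],[0,0,0,0.004,0],[0,0,0,0.004,0]]'; python3 ob.py
```

```text
time_s: 69.0
tool_pos: [0.4269, 0.3365, 0.0744]
tool_rot: [-179.9, -0.0, 88.8]
force: [-0.9, -0.4, 2.6]
grip_width: 0.0007
t 69.0 F_tool [-0.42 -0.87 -2.63] T_tool [ 0.155 -0.455  0.019] w 0.0007 p [0.4269 0.3365 0.0744] q [-58.  13.  19. 109.  -5.  59. -38.]
time_s: 69.3
tool_pos: [0.427, 0.3366, 0.074]
tool_rot: [-179.9, -0.1, 88.8]
force: [-8.4, -8.1, 25.1]
grip_width: 0.0005
t 69.3 F_tool [ -8.24  -8.28 -25.06] T_tool [ 1.798 -1.849 -0.002] w 0.0005 p [0.427  0.3366 0.074 ] q [-58.  13.  19. 109.  -5.  59. -38.]
```

The near flap is at its hard stop as well. Retracting clear for a last check.

```bash
python3 -m handwheel '[[0,0,0,-0.03,0],[0,0,0,-0.08,0],[0,0,0,-0.13,0],[0,-0.04,0,-0.17,0],[0,-0.09,0.02,-0.17,0],[0,-0.14,0.03,-0.17,0],[0,-0.19,0.03,-0.17,0],[0,-0.24,0.03,-0.17,0],[0,-0.28,0.03,-0.17,0],[0,-0.28,0.03,-0.17,0],[0,-0.28,0.03,-0.17,0]]'; python3 ob.py;python3 - <<'E'
from h import *
for n in("scene","top","wrist"): cv2.imwrite(f"pics/w_{n}.png",read_camera(n))
S=cv2.imread("pics/w_scene.png"); cv2.imwrite("pics/w_sc.png",cv2.resize(S[130:310,300:460],None,fx=3.3,fy=3.3,interpolation=3))
T=cv2.imread("pics/w_top.png"); cv2.imwrite("pics/w_tp.png",cv2.resize(T[150:310,50:460],None,fx=1.9,fy=1.9,interpolation=3))
E
python3 meas.py w
```

```text
time_s: 70.4
tool_pos: [0.4513, 0.0553, 0.2401]
tool_rot: [-179.9, -0.1, 88.7]
force: [-0.2, 0.5, -0.0]
grip_width: 0.0008
t 70.4 F_tool [ 0.47 -0.22  0.01] T_tool [ 0.016 -0.071 -0.008] w 0.0008 p [0.4513 0.0553 0.2401] q [-46.  -9.  32. 109.   5.  78. -16.]
[ 0.4774 -0.4032  0.046 ] tri [ 0.4767 -0.3986  0.0563] size [0.045 0.099] yaw -1.4 d [ 1.  -1.7]
[ 0.4721 -0.2832  0.046 ] tri [ 0.4721 -0.2827  0.0484] size [0.048 0.112] yaw -0.8 d [-0.  -0.4]
```

View pics/w_scene.png

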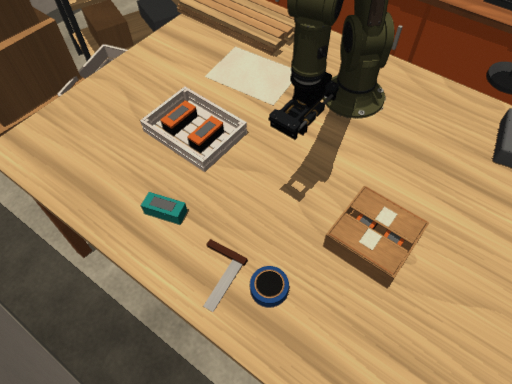

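View pics/w_sc.png

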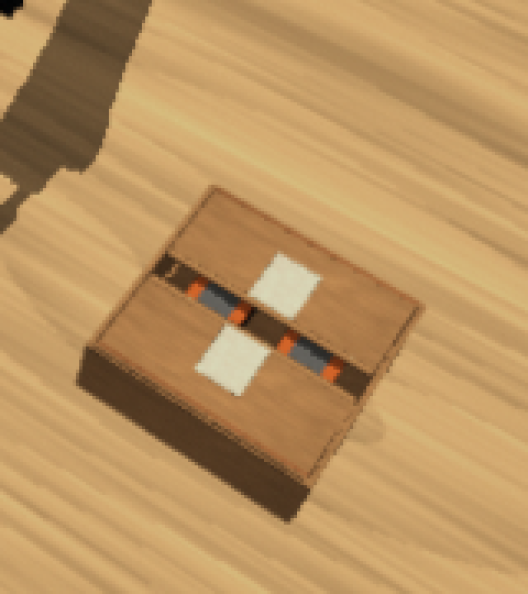

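View pics/w_tp.png

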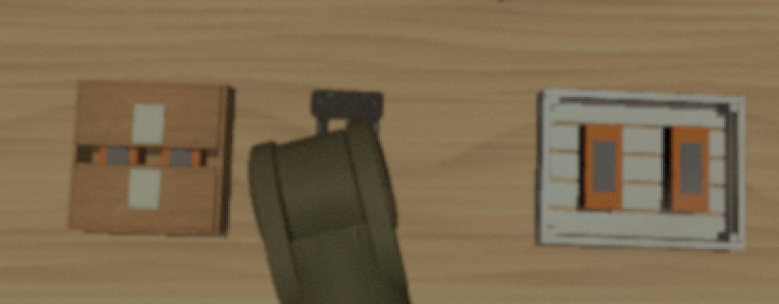

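Both flaps are level, with a gap of about 24 mm between them. Both pairs of cases lie flat, the bystanders haven't moved, and the arm is clear. Signing off.

```bash
python3 -c "
from cell import sign_off
print(sign_off())"
```

```text
the job is handed in; nothing more can be done
None
```

I shook all four cases, sorted them, folded both carton flaps down level, and handed the job in at about 70 s; no verdict is reported.

**Sorting:** Two cases rattled. Their wrist torque swung to either side as the ball ran from end to end, they weighed about 4.3–4.7 N, and one gave a 9 N knock. These two are in the carton. The other two were steady, at about 2.1 and 2.8 N, and are in the white crate.

**Flaps:** I opened both to their stops before placing anything, then pressed each one down at the end. Both met a firm stop with the fingertips at z 0.074, reading 22 and 25 N, and the last pictures show both level.

**Placement:** In the pictures the cases sit flat, side by side, with clear gaps and none on top of another. The tape, try square and turquoise look-alike are where they started, and no offcuts were present.

**Events and disagreements:**
- **Knocked case:** one sound case was knocked towards the robot mid-run, so I measured it again and gripped it 20 mm off-centre.
- **Joint 3:** it crept to about 68° of its 71° limit, so I unwound it with the gripper empty before going on.
- **Far flap:** opening it pressed the fingers with about 42 N against its stop.
- **Height check:** one case in the crate triangulated about 4 mm high in the last check, with part of its outline missed. It was released at the right height and looks flat.
- **Early heights:** lid heights on the bench read 3 to 9 mm low in the two-view check, but the grasps confirmed the true heights.

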